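Hang the headset on the pull-out rail under the instrument shelf

TASK

Put the blue headset away on the pull-out hanger under the instrument shelf: squeeze the red release on the hanger's pull and draw the hanger right out, drape the headset's band over the free half of the hanger's bar so that it hangs straight, then push the hanger fully home so that its latch snaps in, and leave both headsets hanging still. Set the headset down on the bar rather than dropping it, never let it tip over, keep the white headset hanging on its half, and do not disturb the other things on the desk and on the shelf.

Things in the scene. Friction and masses are not known exactly. Their poses are not given: they have to be found in the camera images.
- headset: The blue wireless headset to put away, rigid, 152 mm across the cups, 148 mm tall, 0.2 kg, standing on its ear cups on the desk left or right of the shelf's front. Origin midway between the cup undersides; z up to the crown, x from cup to cup, y along the band's width. Cups: 54 mm in y, 64 mm tall, 42 to 76 mm either side in x; flat undersides. Symmetrical left-right and front-back.
- headset_crown (a point): Middle of the under face of the blue headset's crown cushion, 136 mm above its origin, same axes: it lies on the bar when hung. The band, 26 mm wide (y) and 7 mm thick, is an arc with centre line x = 68 sin t, z = 83 + 62 cos t mm over the origin; at t = +-42 deg it slopes 40 deg. Grey cushion 6 mm thick inside it for t = -25 to 25 deg; 84 mm free between the cups.
- other_headset: A white headset of the same make and size, loose, already hanging on one half (left or right, it varies) of the hanger's bar; origin and axes as the blue one's.
- other_headset_crown (a point): The same point on the white headset's crown cushion; its y in the frame of bar_mid tells which half is taken.
- shelf: Fixed instrument shelf, grey board on dark steel legs: board 370 mm wide (y), 270 mm deep (x), 18 mm thick, underside at z = 355 mm; legs 22 mm square at x = 55 and 235, y = +-166 mm. Origin on the desk below the middle of the board's front edge; x points into the shelf, away from the robot, y to the left. A guide strap 36 mm wide, 4 mm thick hangs at x = 10, y = 0 down to the pull.
- shelf_edge (a point): Middle of the lower front edge of the shelf's board, 355 mm above the desk. The bar stays behind this edge even when drawn out, so a gripper must lean back towards the robot to work at it.
- hanger (a joint): Draw-out of the hanger in m: 0 = home (at the start, latched), 0.11 = fully out at its stop, along the shelf's -x. 2 N of friction; stays where it is left. At home a hidden sprung tooth on the paddle's strip hooks behind the guide strap's fork and stops it after 3 mm unless the paddle is squeezed. It can be pushed home squeezed, or not (then 7 N at the end); the tooth snaps out in the last 3 mm.
- bar_mid (a point): Middle of the bar's flat top, 165 mm over the desk; axes as the shelf's; moves with the hanger: 130 mm behind the shelf's edge at home, 20 mm behind it fully out, 190 mm below the board. Aluminium bar along y, 20 mm wide, 14 mm tall, hung between 4 mm straps at y = +-118 mm. The pull strip runs forward from its middle; each half, centred at y = +-62 mm, takes one headset, cups fore and aft.
- pull_grip (a point): Centre of the pull's grip, 163 mm in front of the bar's middle, z = 158 mm; axes as the shelf's. The grip is 46 mm long (x), 26 mm tall, 26 mm wide (y), black with a red sprung paddle on its left (+y) side; pinch it across y to squeeze the paddle and draw. At home it stands 33 mm in front of the shelf's edge. A 14 mm tall strip joins it to the bar.
- paddle (a joint): How far the red paddle is squeezed in, in m: 0 = let go, 0.006 = fully in (needs 6 N); the tooth is clear of the fork from 0.004 on.
- mug_1: White mug, 92 mm wide, 127 mm with its handle, 95 mm tall, on the desk at the left of the shelf; origin at the centre of its underside. To be left alone.
- pump_bottle: White solvent bottle, 62 mm across, 118 mm tall, on the desk in front at the left or the right, on the other side from the blue headset; origin at the centre of its underside. To be left alone.
- module: Small blue relay module, 26 x 50 x 19 mm, on the desk at the right of the shelf; origin at the centre of its underside. To be left alone.
- notebook: White notebook, 210 x 152 x 14 mm, lying on the desk under the hanger; origin at the centre of its underside. To be left alone.
- meter: Dark hand-held meter, 144 x 67 x 46 mm, on top of the shelf, above the free half of the bar; origin at the centre of its underside. To be left alone.
- usb: Blue memory stick, 18 x 53 x 8 mm, lying on the desk in front of the shelf; origin at the centre of its underside. To be left alone.
Things that resemble listed ones, but are neither listed nor needed, are in the scene too. Several things have the shape of the headset; the one meant has the colours described above.

How it is judged:
On the way, in this order (a step that is already met when the one before it is completed fails the run):
1. the hanger is drawn out (value of joint hanger above 0.09 m), for 0.2 s.
2. the blue headset hangs on the drawn-out bar, let go (x of headset_crown in the frame of bar_mid between -0.018 and 0.018 m and z of headset_crown in the frame of bar_mid between -0.008 and 0.008 m and (y of headset_crown in the frame of bar_mid between 0.03 and 0.1 m or y of headset_crown in the frame of bar_mid between -0.1 and -0.03 m) and angle between headset's own z axis and vertical below 0.25 rad and angle between the y axis of headset and the y axis of bar_mid, either way round below 0.25 rad and value of joint hanger above 0.06 m and contact force between the fingers and headset below 0.2 N), for 0.3 s.
At the end, for the whole second after the job is handed in: Hanger home (within 5 mm), paddle sprung out (within 2 mm); both headsets hang at rest on the bar, one on each half: crown cushion on the bar (within 18 mm across, 8 mm in height), 30 to 100 mm from the bar's middle, upright and square to the bar within 0.25 rad (value of joint hanger below 0.005 m and value of joint paddle below 0.002 m and x of headset_crown in the frame of bar_mid between -0.018 and 0.018 m and z of headset_crown in the frame of bar_mid between -0.008 and 0.008 m and (y of headset_crown in the frame of bar_mid between 0.03 and 0.1 m or y of headset_crown in the frame of bar_mid between -0.1 and -0.03 m) and angle between each of headset, other_headset's own z axis and vertical below 0.25 rad and angle between the y axis of each of headset, other_headset and the y axis of bar_mid, either way round below 0.25 rad and x of other_headset_crown in the frame of bar_mid between -0.018 and 0.018 m and z of other_headset_crown in the frame of bar_mid between -0.008 and 0.008 m and (y of other_headset_crown in the frame of bar_mid between 0.03 and 0.1 m or y of other_headset_crown in the frame of bar_mid between -0.1 and -0.03 m) and linear speed of each of headset, other_headset below 0.1 m/s and angular speed of each of headset, other_headset below 1 rad/s); the robot touches nothing.
It fails at once if the white headset falls from the bar (height (world z) of other_headset_crown below 0.14 m).
It fails at once if the blue headset is dropped: it moves faster than 0.5 m/s while the fingers do not hold it (linear speed of headset above 0.5 m/s and contact force between the fingers and headset below 0.2 N).
It fails at once if the blue headset is tipped over (angle between headset's own z axis and vertical above 0.9 rad).
It fails at once if another thing on the desk or on the shelf is pushed more than 30 mm (distance of any of mug_1, pump_bottle, module, notebook, meter, usb from where it was at the start of the episode above 0.03 m).
It also fails if it takes over 64 s, if anything falls off the work surface, if the arm or the gripper's body presses on something with over 40 N, if the wrist force passes 120 N, or if a joint passes its speed limit or range.

ROBOT

A 7-joint arm with a two-finger parallel gripper is mounted at the origin on a cart in front of the work surface, level with it; the furniture and walls round the work are solid. World frame = base frame: x ahead of the robot, y to its left, z up, the work surface at z = 0. Lengths are in m, angles in rad, forces in N, time in s.
With the tool pointing down it reaches from about 0.4 to 0.925 m from the base axis. Payload 5.6 kg.
Tool frame: the origin (TCP) lies between the finger pads; the fingertips stand 11 mm ahead of it and the grasp point (between the pads) lies 8 mm behind it; z points along the fingers, y is the line along which they close (so a half turn about z gives the same grasp; the last joint's range is limited). The gripper opens to 85 mm and grips with 20 to 120 N. Pads are 22 mm wide; open, the fingers measure 114 mm over their backs; the gripper's body (76 mm by 85 mm) begins 54 mm behind the grasp point. The pads swing forward as they close: fully open they stand 13 mm farther back than shut.
Start: joints at [-1.238, 0.468, -0.012, 1.603, 0.006, 1.071, -0.056], TCP at [0.239, 0.605, 0.215] pointing down, gripper open.
Joint ranges: [-2.53, 2.53], [-0.31, 2.02], [-1.57, 1.55], [0.28, 2.44], [-1.29, 4.43], [0.15, 1.84], [-2.92, 2.92]. Speed limits (rad/s): [2.57, 2.57, 3.14, 3.14, 3.14, 3.14, 3.14].

INTERFACE

Orientations are given as a unit quaternion [x, y, z, w].
In Python, from plant import sense, capture, camera_info, hand_in gives the robot as it stands. The module is installed in compiled form; this text tells all that it offers.
- The arm moves only by the shell command python3 -m inch 'ROWS' [FORCE]. ROWS is JSON, a list of rows, each an object with "dr": the turn, a rotation vector about the tool's x, y, z in units of 5 degrees (1.0 is 5 degrees), a list of three; "xyz": the shift along the tool's x, y, z in units of 40 mm (1.0 is 40 mm), a list of three; "gripper": the opening, from 0 (shut) to 1 (fully open). In form: [{"dr": [ax, ay, az], "xyz": [dx, dy, dz], "gripper": gripper}, ...]. A call has 1 to 8 rows; each row shifts and turns the commanded pose from where the row before left it, along the tool's axes as they then stand; what a row does not reach is not made up. A row lasts 1/12 s, in which the tool goes at most 41.7 mm and 7.16 degrees, less where a joint would pass 70% of its speed; a pose out of reach is approached as far as the arm can. A call is refused whole if a number of a shift passes 1 or a number of a turn 1, either way. A call with a gripper value outside its range is refused whole. The fingers move at their own pace and stop on an object; FORCE is the grip in N (left out, the last holds). Time passes only in rows, so rows that do not move let the fingers close. It gives the time, the measured TCP pose, the force, the opening and the grip force at its end, in the units of the state.
- sense(): the state, without advancing time (a new reading comes with each control period).
- capture(name): name is "scene" or "top" or "wrist"; returns (picture, depth): 384x512x3 uint8, blue, green, red; 384x512 float32, m along the optical axis (not along the pixel's ray), 0 where there is no reading.
- camera_info(name): a dict with "fovy" (degrees; the focal length in pixels is half the picture's height over the tangent of half this angle, whatever the lens; pixels are square), "cx", "cy" (the principal point, pixels), "extrinsics" (4x4, takes a point from world to camera coordinates); the wrist camera has in their place "tool_from_camera" (4x4, takes a point from camera to tool coordinates, whose origin is the TCP and whose axes are the flange's). Camera axes: x right, y up, looking along -z (the intrinsics and any distortion apply to the point x, -y, -z); pixel columns grow to the right and rows downward; lengths in m; the calibration is good to about 2 mm. A picture is of the moment at which its call begins: read the wrist's pose just before it. camera_info takes no time and is no camera call.
- hand_in(): hands the job in; it is judged then, once.
The state is a dict: "time_s": time; "joints": joint angles; "joint_vel": joint speeds; "joint_torque": joint torques, N m; "position": TCP position; "tcp_rot": TCP orientation; "ft_force": force on the tool from outside, world axes, zero at the start; "wrist_torque": the same for the moment, N m; "opening": opening from 0.0 (shut) to 1.0 (fully open); "finger_force": force on a finger pad.
Only numpy, scipy, OpenCV 4.12 (cv2) and the standard library are available. Lean on these libraries where they do the work, as an engineer would, in place of code of your own. Each camera call takes 0.05 s, during which the arm holds its last target. There are 200 camera calls.

## Working session

There is one attempt and no reset: what is moved stays moved. The work goes in short steps, Python scripts to look and compute and a shell command to move; the robot and the scene stay as the last step left them, time stands still between calls to the robot, and variables do not carry over. Pictures are saved under pics/ and viewed, at most 13 in all, crops included, and the job is handed in when it is done.

```bash
mkdir -p pics
cat > h.py <<'E'
import numpy as np, cv2
from plant import sense, capture, camera_info
from scipy.spatial.transform import Rotation as R
def ray_setup(name):
    i=camera_info(name); f=192/np.tan(np.radians(i["fovy"])/2); return i,f
def cam2world(name,st=None):
    i=camera_info(name)
    if "extrinsics" in i: return np.linalg.inv(np.array(i["extrinsics"]))
    T=np.eye(4); T[:3,:3]=R.from_quat(st["tcp_rot"]).as_matrix(); T[:3,3]=st["position"]
    return T@np.array(i["tool_from_camera"])
def cloud(name,d,st=None):
    i,f=ray_setup(name); v,u=np.mgrid[:384,:512]
    p=np.stack([(u-i["cx"])/f*d,-(v-i["cy"])/f*d,-d,np.ones_like(d)],-1)
    return (p@cam2world(name,st).T)[...,:3]
def snap(name):
    st=sense(); im,d=capture(name); np.savez(f"{name}.npz",im=im,d=d,w=cloud(name,d,st)); return im,d,cloud(name,d,st),st
E
python3 - <<'E'
from h import *
for n in("scene","top"):
    print({k:(np.round(v,3).tolist() if k=="extrinsics" else v) for k,v in camera_info(n).items()})
    im,d,w,st=snap(n); cv2.imwrite(f"pics/{n}0.png",cv2.resize(im,(800,600),interpolation=cv2.INTER_CUBIC))
print(camera_info("wrist")); print(st)
E
```

```text
{'fovy': 54.88030783512476, 'cx': 257.3606501263382, 'cy': 193.15236825023297, 'extrinsics': [[0.894, -0.448, -0.022, -0.528], [0.223, 0.401, 0.889, -0.323], [-0.389, -0.799, 0.458, -0.903], [0.0, 0.0, 0.0, 1.0]]}
{'fovy': 48.32980535184439, 'cx': 253.72157099578774, 'cy': 195.69739537140734, 'extrinsics': [[0.04, -0.999, -0.017, -0.035], [0.795, 0.022, 0.606, -0.595], [-0.605, -0.038, 0.795, -1.076], [0.0, 0.0, 0.0, 1.0]]}
{'fovy': 63.859834535643536, 'cx': 253.01655062343954, 'cy': 186.61144247486973, 'tool_from_camera': array([[ 2.38958049e-04,  9.59209042e-01,  2.82697643e-01,
         7.17004824e-02],
       [ 9.99999970e-01, -2.14184865e-04, -1.18536478e-04,
         1.27203322e-03],
       [-5.31517046e-05,  2.82697663e-01, -9.59209064e-01,
        -1.58913944e-01],
       [ 0.00000000e+00,  0.00000000e+00,  0.00000000e+00,
         1.00000000e+00]])}
{'time_s': 0.05, 'joints': array([-1.23797596,  0.46833111, -0.01162133,  1.60363502,  0.00601403,
        1.0714076 , -0.05633804]), 'joint_vel': array([-0.00056028, -0.00139718,  0.00042953, -0.0015627 ,  0.00130682,
       -0.00123919, -0.00015395]), 'joint_torque': array([ 6.03844910e-04, -5.33998489e+01,  2.11926957e-02, -2.52242321e+01,
        1.14917665e-02,  4.34289585e-03, -3.65726265e-06]), 'position': array([0.23841506, 0.60406051, 0.21366354]), 'tcp_rot': array([ 1.86844858e-01,  9.82389045e-01, -8.67509274e-04, -1.00325366e-04]), 'ft_force': array([0.50904294, 0.23006053, 0.14483955]), 'wrist_torque': array([ 0.03601627,  0.03609525, -0.03976639]), 'finger_force': 0.0, 'opening': 0.9954414605469405}
```

View pics/scene0.png

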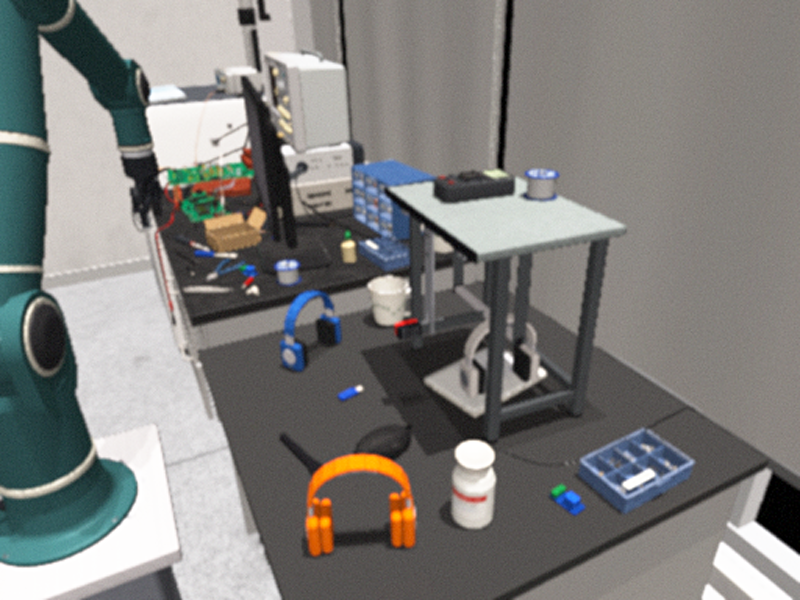

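View pics/top0.png

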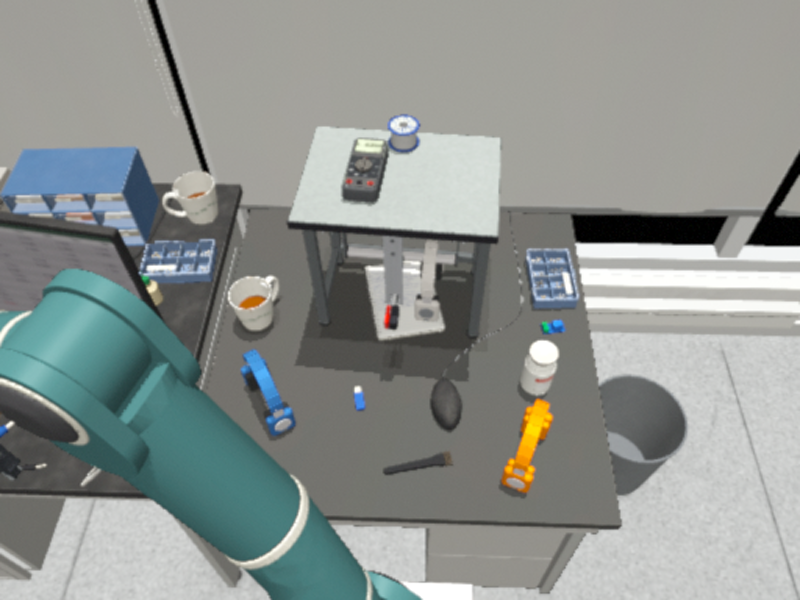

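The blue headset stands at scene (312,330) / top (268,392). The orange one at top (528,448) is a decoy, and the white one hangs on the right half at top (428,280). That leaves the left half free, with the meter above it. The pull is at top (392,316). Next I measure these.

Run:
```python
from h import *
def load(n): z=np.load(n+".npz"); return z["im"].astype(int),z["d"],z["w"]
for n in("scene","top"):
    im,d,w=load(n); b,g,r=im[...,0],im[...,1],im[...,2]; ok=d>0
    x,y,z=w[...,0],w[...,1],w[...,2]
    m=ok&(abs(z-.373)<.006)&(x>.4)&(abs(y)<.5)
    P=w[m]; rect=cv2.minAreaRect(P[:,:2].astype(np.float32)*1000)
    print(n,"board",m.sum(),np.round(np.median(P[:,2]),4),rect, np.round(cv2.boxPoints(rect)).tolist())
    m=ok&(b>90)&(b>1.6*r)&(b>1.25*g)&(z>.005)&(z<.2)&(x>.25)&(x<.85)&(y>.1)&(y<.45)
    P=w[m]; 
    k,lab,stt,c=cv2.connectedComponentsWithStats(m.astype(np.uint8))
    for j in range(1,k):
        if stt[j,4]>80:
            Q=w[lab==j]; print("blue",stt[j],np.round([Q.min(0),Q.max(0)],3).tolist(),"top",np.round(Q[Q[:,2]>Q[:,2].max()-.012].mean(0),3))
            rr=cv2.minAreaRect(Q[:,:2].astype(np.float32)*1000); print(rr)
    m=ok&(r>110)&(r>2*g)&(r>2*b)&(z>.1)&(z<.25)&(x>.4)&(abs(y)<.2)
    Q=w[m]; print("red",len(Q), np.round([Q.min(0),Q.max(0),np.median(Q,0)],3).tolist() if len(Q) else "")
im,d,w=load("top")
cv2.imwrite("pics/crop1.png",np.hstack([cv2.resize(im[200:300,130:230].astype(np.uint8),(400,400),interpolation=cv2.INTER_CUBIC),cv2.resize(im[140:240,200:300].astype(np.uint8),(400,400),interpolation=cv2.INTER_CUBIC)]))
```

```text
scene board 4519 0.3718 ((821.89453125, 91.26638793945312), (704.9299926757812, 807.7640380859375), 0.14725260436534882) [[468.0, 494.0], [470.0, -314.0], [1175.0, -312.0], [1173.0, 496.0]]
blue [241 164  21   9  97] [[0.74, 0.398, 0.087], [0.816, 0.448, 0.111]] top [0.773 0.407 0.105]
((769.1695556640625, 409.501953125), (45.32600402832031, 81.69961547851562), 62.699974060058594)
blue [182 185  31  30 299] [[0.427, 0.197, 0.024], [0.574, 0.419, 0.15]] top [0.487 0.24  0.144]
((504.56182861328125, 298.1730651855469), (229.1767578125, 105.67573547363281), 74.64391326904297)
blue [179 218  15  19 140] [[0.416, 0.183, 0.005], [0.455, 0.233, 0.064]] top [0.435 0.205 0.058]
((435.89703369140625, 209.8106689453125), (25.17729949951172, 53.799198150634766), 33.571754455566406)
red 30 [[0.582, -0.007, 0.163], [0.624, 0.009, 0.171], [0.599, 0.003, 0.168]]
top board 7947 0.3722 ((883.9452514648438, -43.11566162109375), (711.3681640625, 981.5961303710938), 8.095619201660156) [[463.0, 393.0], [601.0, -579.0], [1305.0, -479.0], [1167.0, 493.0]]
blue [154 224  35  55 565] [[0.413, 0.187, 0.006], [0.561, 0.305, 0.151]] top [0.484 0.245 0.145]
((486.5539855957031, 245.46914672851562), (149.56570434570312, 53.12249755859375), 31.672237396240234)
red 43 [[0.578, -0.002, 0.146], [0.621, 0.01, 0.173], [0.593, 0.004, 0.167]]
```

View pics/crop1.png

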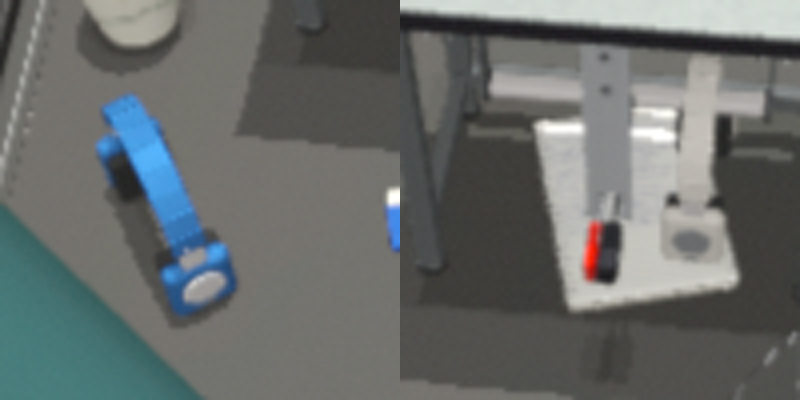

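The crop confirms the headset (light blue band, centre ≈(0.486,0.245), cup axis at 31.7°) and the red paddle on the pull's left. The board fit picked up background, so I redo the shelf yaw.

Run:
```python
from h import *
z=np.load("top.npz"); im,d,w=z["im"].astype(int),z["d"],z["w"]
m=((d>0)&(abs(w[...,2]-.373)<.008)).astype(np.uint8)
k,lab,s,c=cv2.connectedComponentsWithStats(m,connectivity=4)
l=lab[120,260]; print(l,s[l])
P=w[lab==l]; rect=cv2.minAreaRect(P[:,:2].astype(np.float32)*1000); print(rect,np.round(cv2.boxPoints(rect)).tolist())
# front edge: lowest pixel per column
pts=[]
for u in range(200,312):
    v=np.where(lab[:,u]==l)[0]
    if len(v): pts.append(w[v.max(),u])
pts=np.array(pts); vx,vy,x0,y0=cv2.fitLine(pts[:,:2].astype(np.float32),cv2.DIST_HUBER,0,.002,.01).ravel()
print("front",vx,vy,x0,y0,np.degrees(np.arctan2(-vx,vy) if vy>0 else np.arctan2(vx,-vy)),pts[:,1].min(),pts[:,1].max())
# bar: points z~.165 beneath shelf
b=(d>0)&(abs(w[...,2]-.165)<.008)&(w[...,0]>.65)&(w[...,0]<.85)&(abs(w[...,1])<.2)
Q=w[b]; print("bar",len(Q),cv2.minAreaRect(Q[:,:2].astype(np.float32)*1000), Q.mean(0))
g=(d>0)&(abs(w[...,2]-.168)<.012)&(w[...,0]>.5)&(w[...,0]<.64)&(abs(w[...,1])<.06)
Q=w[g]; print("grip",len(Q),cv2.minAreaRect(Q[:,:2].astype(np.float32)*1000), np.median(Q,0),Q.max(0))
```

```text
18 [ 183   81  138   73 7137]
((768.1351318359375, -14.777008056640625), (371.3168640136719, 277.0160827636719), 85.5157241821289) [[616.0, -189.0], [892.0, -211.0], [921.0, 159.0], [645.0, 181.0]]
front 0.07662725 0.9970598 0.6320881 -0.020072035 -4.3947253 -0.1706732821447402 0.13286416970646142
bar 430 ((726.9794311523438, -6.0893096923828125), (151.98895263671875, 347.53521728515625), 4.030098915100098) [ 0.74557846 -0.02212258  0.16417558]
grip 133 ((608.7653198242188, -4.7141571044921875), (30.826709747314453, 63.44340515136719), 86.20067596435547) [ 0.6015015  -0.00448065  0.16815798] [0.6395811  0.01059816 0.17698461]
```

```bash
cat >> h.py <<'E'
YAW=np.radians(-4.4); SX=np.array([np.cos(YAW),np.sin(YAW),0]); SY=np.array([-SX[1],SX[0],0]); O=np.array([.633,-.004,0])
def S(x,y,z): return O+x*SX+y*SY+[0,0,z]
def pose(p,yaw,lean):
    c,s=np.cos(lean),np.sin(lean); M=R.from_euler('z',yaw).as_matrix()@np.array([[-c,0,s],[0,1,0],[-s,0,-c]])
    T=np.eye(4);T[:3,:3]=M;T[:3,3]=p;return T
def cur():
    st=sense();T=np.eye(4);T[:3,:3]=R.from_quat(st["tcp_rot"]).as_matrix();T[:3,3]=st["position"];return T
def plan(T1,n,T0=None):
    from scipy.linalg import logm,expm
    T0=cur() if T0 is None else T0
    D=expm(np.real(logm(np.linalg.inv(T0)@T1))/n)
    dr=np.degrees(R.from_matrix(D[:3,:3]).as_rotvec())/5; t=D[:3,3]/.04
    print(n,"rows dr",np.round(dr,3),"xyz",np.round(t,3),"mid",np.round((T0@np.linalg.matrix_power(D,n//2))[:3,3],3))
    return T1
def off(T,dz):  # back off along the tool axis
    T=T.copy(); T[:3,3]+=T[:3,2]*dz; return T
E
python3 - <<'E'
from h import *
D=np.radians
G=pose(S(-.033,0,.158),YAW,D(30)); print(S(-.033,0,.158))
A=plan(off(G,-.10),24); print(A[:3,3]); plan(off(G,0),8,A)
E
```

```text
[ 0.60009726 -0.00146827  0.158     ]
24 rows dr [-0.038 -0.248 -0.139] xyz [-0.463 -0.536  0.078] mid [0.374 0.291 0.2  ]
[0.55024462 0.00236768 0.24460254]
8 rows dr [-0. -0. -0.] xyz [-0.    -0.     0.312] mid [0.575 0.    0.201]
```

```bash
python3 -m inch '[{"dr":[-0.04,-0.25,-0.14],"xyz":[-0.46,-0.54,-0.1],"gripper":1},{"dr":[-0.04,-0.25,-0.14],"xyz":[-0.46,-0.54,-0.1],"gripper":1},{"dr":[-0.04,-0.25,-0.14],"xyz":[-0.46,-0.54,-0.1],"gripper":1},{"dr":[-0.04,-0.25,-0.14],"xyz":[-0.46,-0.54,-0.1],"gripper":1},{"dr":[-0.04,-0.25,-0.14],"xyz":[-0.46,-0.54,-0.1],"gripper":1},{"dr":[-0.04,-0.25,-0.14],"xyz":[-0.46,-0.54,-0.1],"gripper":1},{"dr":[-0.04,-0.25,-0.14],"xyz":[-0.46,-0.54,-0.1],"gripper":1},{"dr":[-0.04,-0.25,-0.14],"xyz":[-0.46,-0.54,-0.1],"gripper":1}]'
python3 -m inch '[{"dr":[-0.04,-0.25,-0.14],"xyz":[-0.46,-0.54,-0.1],"gripper":1},{"dr":[-0.04,-0.25,-0.14],"xyz":[-0.46,-0.54,-0.1],"gripper":1},{"dr":[-0.04,-0.25,-0.14],"xyz":[-0.46,-0.54,-0.1],"gripper":1},{"dr":[-0.04,-0.25,-0.14],"xyz":[-0.46,-0.54,-0.1],"gripper":1},{"dr":[-0.04,-0.25,-0.14],"xyz":[-0.46,-0.54,0.25],"gripper":1},{"dr":[-0.04,-0.25,-0.14],"xyz":[-0.46,-0.54,0.25],"gripper":1},{"dr":[-0.04,-0.25,-0.14],"xyz":[-0.46,-0.54,0.25],"gripper":1},{"dr":[-0.04,-0.25,-0.14],"xyz":[-0.46,-0.54,0.25],"gripper":1}]'
python3 - <<'E'
from h import *
G=pose(S(-.033,0,.158),YAW,np.radians(30)); plan(off(G,-.10),8)
E
```

```text
time_s: 0.77
position: [0.3184, 0.3922, 0.2559]
tcp_rot: [0.138, 0.987, -0.003, 0.089]
ft_force: [0.3, -0.4, 0.2]
opening: 0.997
finger_force: 0.0
time_s: 1.43
position: [0.4254, 0.1897, 0.2662]
tcp_rot: [0.087, 0.981, -0.005, 0.176]
ft_force: [-0.0, 0.1, 0.2]
opening: 1.0
finger_force: 0.0
8 rows dr [-0.032 -0.243 -0.138] xyz [-0.397 -0.531  0.248] mid [0.485 0.095 0.252]
```

```bash
python3 -m inch '[{"dr":[-0.03,-0.24,-0.14],"xyz":[-0.40,-0.53,0.25],"gripper":1},{"dr":[-0.03,-0.24,-0.14],"xyz":[-0.40,-0.53,0.25],"gripper":1},{"dr":[-0.03,-0.24,-0.14],"xyz":[-0.40,-0.53,0.25],"gripper":1},{"dr":[-0.03,-0.24,-0.14],"xyz":[-0.40,-0.53,0.25],"gripper":1},{"dr":[-0.03,-0.24,-0.14],"xyz":[-0.40,-0.53,0.25],"gripper":1},{"dr":[-0.03,-0.24,-0.14],"xyz":[-0.40,-0.53,0.25],"gripper":1},{"dr":[-0.03,-0.24,-0.14],"xyz":[-0.40,-0.53,0.25],"gripper":1},{"dr":[-0.03,-0.24,-0.14],"xyz":[-0.40,-0.53,0.25],"gripper":1}]'
python3 -m inch '[{"dr":[0,0,0],"xyz":[0,0,0],"gripper":1},{"dr":[0,0,0],"xyz":[0,0,0],"gripper":1}]'
python3 - <<'E'
from h import *
im,d,w,st=snap("wrist"); cv2.imwrite("pics/w1.png",im)
G=pose(S(-.033,0,.158),YAW,np.radians(30)); plan(G,8)
b,g,r=[im[...,k].astype(int) for k in range(3)]
m=(d>0)&(r>110)&(r>2*g)&(r>2*b); Q=w[m]; Q=Q[(Q[:,2]>.1)&(Q[:,2]<.2)]
print(len(Q),np.round([Q.min(0),Q.max(0),np.median(Q,0)],3))
E
```

```text
time_s: 2.1
position: [0.5513, 0.0024, 0.2444]
tcp_rot: [0.037, 0.965, -0.011, 0.258]
ft_force: [-0.6, 1.2, -0.9]
opening: 0.995
finger_force: 0.0
time_s: 2.27
position: [0.5508, 0.0024, 0.244]
tcp_rot: [0.039, 0.966, -0.011, 0.257]
ft_force: [-1.1, 0.7, 0.1]
opening: 1.0
finger_force: 0.0
8 rows dr [-0.003 -0.005 -0.001] xyz [-0.001 -0.004  0.311] mid [0.575 0.001 0.201]
422 [[0.581 0.002 0.147]
 [0.623 0.012 0.171]
 [0.592 0.008 0.168]]
```

View pics/w1.png

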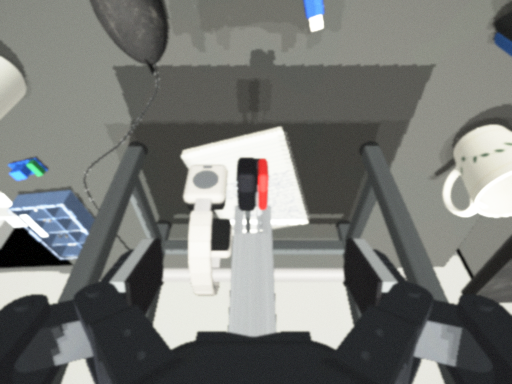

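Wrist view: the pull is at pixel (252,183), red paddle at (262,183), centred between the fingers. The white headset is to its side and clear. Descending and gripping.

```bash
python3 -m inch '[{"dr":[0,0,0],"xyz":[0,0,0.32],"gripper":1},{"dr":[0,0,0],"xyz":[0,0,0.32],"gripper":1},{"dr":[0,0,0],"xyz":[0,0,0.32],"gripper":1},{"dr":[0,0,0],"xyz":[0,0,0.32],"gripper":1},{"dr":[0,0,0],"xyz":[0,0,0.32],"gripper":1},{"dr":[0,0,0],"xyz":[0,0,0.32],"gripper":1},{"dr":[0,0,0],"xyz":[0,0,0.32],"gripper":1},{"dr":[0,0,0],"xyz":[0,0,0.32],"gripper":1}]'
python3 -m inch '[{"dr":[0,0,0],"xyz":[0,0,0],"gripper":0},{"dr":[0,0,0],"xyz":[0,0,0],"gripper":0},{"dr":[0,0,0],"xyz":[0,0,0],"gripper":0},{"dr":[0,0,0],"xyz":[0,0,0],"gripper":0},{"dr":[0,0,0],"xyz":[0,0,0],"gripper":0},{"dr":[0,0,0],"xyz":[0,0,0],"gripper":0},{"dr":[0,0,0],"xyz":[0,0,0],"gripper":0},{"dr":[0,0,0],"xyz":[0,0,0],"gripper":0}]' 40
```

```text
time_s: 2.98
position: [0.6016, 0.002, 0.155]
tcp_rot: [0.036, 0.966, -0.01, 0.257]
ft_force: [-0.5, 0.9, 0.1]
opening: 0.999
finger_force: 0.0
time_s: 3.65
position: [0.6011, -0.0065, 0.157]
tcp_rot: [0.041, 0.965, -0.013, 0.258]
ft_force: [-9.7, -14.8, 12.5]
opening: 0.168
finger_force: 38.9
```

```bash
python3 -m inch '[{"dr":[0,0,0],"xyz":[0.03,-0.1,-0.05],"gripper":0},{"dr":[0,0,0],"xyz":[0.03,-0.1,-0.05],"gripper":0},{"dr":[0,0,0],"xyz":[0.1,0,-0.06],"gripper":0},{"dr":[0,0,0],"xyz":[0.1,0,-0.06],"gripper":0},{"dr":[0,0,0],"xyz":[0.1,0,-0.06],"gripper":0},{"dr":[0,0,0],"xyz":[0.1,0,-0.06],"gripper":0},{"dr":[0,0,0],"xyz":[0.1,0,-0.06],"gripper":0},{"dr":[0,0,0],"xyz":[0.1,0,-0.06],"gripper":0}]'
```

```text
time_s: 4.32
position: [0.5679, -0.0046, 0.1578]
tcp_rot: [0.036, 0.966, -0.01, 0.256]
ft_force: [2.7, 4.1, -10.3]
opening: 0.159
finger_force: 39.0
```

```bash
python3 -m inch '[{"dr":[0,0,0],"xyz":[0.1,0,-0.05],"gripper":0},{"dr":[0,0,0],"xyz":[0.1,0,-0.05],"gripper":0},{"dr":[0,0,0],"xyz":[0.1,0,-0.055],"gripper":0},{"dr":[0,0,0],"xyz":[0.1,0,-0.055],"gripper":0},{"dr":[0,0,0],"xyz":[0.1,0,-0.055],"gripper":0},{"dr":[0,0,0],"xyz":[0.1,0,-0.055],"gripper":0},{"dr":[0,0,0],"xyz":[0.1,0,-0.055],"gripper":0},{"dr":[0,0,0],"xyz":[0.1,0,-0.055],"gripper":0}]'
python3 -m inch '[{"dr":[0,0,0],"xyz":[0.1,0,-0.055],"gripper":0},{"dr":[0,0,0],"xyz":[0.1,0,-0.055],"gripper":0},{"dr":[0,0,0],"xyz":[0.1,0,-0.055],"gripper":0},{"dr":[0,0,0],"xyz":[0.1,0,-0.055],"gripper":0},{"dr":[0,0,0],"xyz":[0.1,0,-0.055],"gripper":0},{"dr":[0,0,0],"xyz":[0.1,0,-0.055],"gripper":0},{"dr":[0,0,0],"xyz":[0.08,0,-0.045],"gripper":0},{"dr":[0,0,0],"xyz":[0.04,0,-0.02],"gripper":0}]'
```

```text
time_s: 4.98
position: [0.5297, -0.0016, 0.158]
tcp_rot: [0.036, 0.967, -0.011, 0.251]
ft_force: [3.8, 5.2, -20.9]
opening: 0.15
finger_force: 39.3
time_s: 5.65
position: [0.4974, 0.0009, 0.158]
tcp_rot: [0.036, 0.967, -0.011, 0.252]
ft_force: [3.9, 6.4, -19.1]
opening: 0.151
finger_force: 39.4
```

```bash
python3 -m inch '[{"dr":[0,0,0],"xyz":[0.08,0,-0.02],"gripper":0},{"dr":[0,0,0],"xyz":[0.08,0,-0.02],"gripper":0},{"dr":[0,0,0],"xyz":[0.04,0,0.02],"gripper":0},{"dr":[0,0,0],"xyz":[0,0,0],"gripper":0},{"dr":[0,0,0],"xyz":[0,0,0],"gripper":0}]'
```

```text
time_s: 6.07
position: [0.4936, 0.0012, 0.1576]
tcp_rot: [0.037, 0.966, -0.01, 0.256]
ft_force: [-1.5, 5.6, -3.1]
opening: 0.15
finger_force: 44.6
```

```bash
python3 -m inch '[{"dr":[0,0,0],"xyz":[0,0,0],"gripper":0.9},{"dr":[0,0,0],"xyz":[0,0,0],"gripper":0.9},{"dr":[0,0,0],"xyz":[0,0,0],"gripper":0.9},{"dr":[0,0,0],"xyz":[0,0,0],"gripper":0.9},{"dr":[0,0,0],"xyz":[0,0,-0.2],"gripper":0.9},{"dr":[0,0,0],"xyz":[0,0,-0.5],"gripper":0.9},{"dr":[0,0,0],"xyz":[0,0,-0.6],"gripper":0.9},{"dr":[0,0,0],"xyz":[0,0,-0.7],"gripper":0.9}]'
python3 - <<'E'
from h import *
D=np.radians
im,d,w,st=snap("top"); b,g,r=[im[...,k].astype(int) for k in range(3)]
m=(d>0)&(r>110)&(r>2*g)&(r>2*b)&(w[...,2]>.1)&(w[...,2]<.2)&(w[...,0]>.3)&(abs(w[...,1])<.1)
Q=w[m]; print("red",len(Q), np.round([Q.min(0),Q.max(0)],3).tolist() if len(Q) else "")
yh=D(31.7); hx=np.array([np.cos(yh),np.sin(yh),0]); C=np.array([.4865,.2455,0])
print(st["position"],st["joints"])
for lean in (30,38):
  n=np.array([hx[0]*np.sin(D(lean)),hx[1]*np.sin(D(lean)),-np.cos(D(lean))])
  gp=C-.0455*hx+[0,0,.129]; T=pose(gp+.008*n,yh,D(lean)); print(lean,gp)
  A=plan(off(T,-.10),16)
im,d,w,st=snap("wrist"); cv2.imwrite("pics/w2.png",im)
E
```

```text
time_s: 6.73
position: [0.4529, 0.0031, 0.2271]
tcp_rot: [0.038, 0.966, -0.011, 0.254]
ft_force: [0.6, -1.0, 1.0]
opening: 0.903
finger_force: 0.0
red 0 
[0.45293224 0.00305777 0.22708079] [-0.41994791 -0.1528257   0.22869847  2.4251872   0.43668145  0.39935039
  0.94423538]
30 [0.44778809 0.22159104 0.129     ]
16 rows dr [-0.225 -0.001 -0.392] xyz [0.021 0.316 0.03 ] mid [0.446 0.104 0.22 ]
38 [0.44778809 0.22159104 0.129     ]
16 rows dr [-0.252 -0.098 -0.376] xyz [0.044 0.31  0.031] mid [0.441 0.102 0.217]
```

View pics/w2.png

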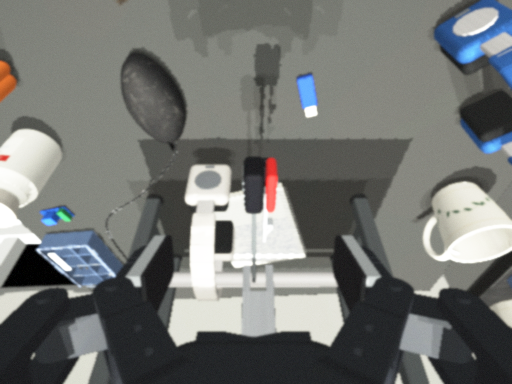

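The wrist view shows the hanger out: pull at (260,185), bar at y≈280, white headset hanging at (208,230). J4 is close to its limit here, so I approach the headset vertically with lean 35°.

Run:
```python
from h import *
D=np.radians
yh=D(31.7); hx=np.array([np.cos(yh),np.sin(yh),0]); C=np.array([.4865,.2455,0]); lean=D(35)
n=np.array([hx[0]*np.sin(lean),hx[1]*np.sin(lean),-np.cos(lean)])
T=pose(C-.0455*hx+[0,0,.129]+.008*n+[0,0,.095],yh,lean); plan(T,16)
```

```text
16 rows dr [-0.242 -0.06  -0.382] xyz [-0.048  0.342  0.057] mid [0.471 0.114 0.224]
```

```bash
python3 -m inch '[{"dr":[-0.24,-0.06,-0.38],"xyz":[-0.05,0.34,0.05],"gripper":0.9},{"dr":[-0.24,-0.06,-0.38],"xyz":[-0.05,0.34,0.05],"gripper":0.9},{"dr":[-0.24,-0.06,-0.38],"xyz":[-0.05,0.34,0.05],"gripper":0.9},{"dr":[-0.24,-0.06,-0.38],"xyz":[-0.05,0.34,0.05],"gripper":0.9},{"dr":[-0.24,-0.06,-0.38],"xyz":[-0.05,0.34,0.05],"gripper":0.9},{"dr":[-0.24,-0.06,-0.38],"xyz":[-0.05,0.34,0.05],"gripper":0.9},{"dr":[-0.24,-0.06,-0.38],"xyz":[-0.05,0.34,0.05],"gripper":0.9},{"dr":[-0.24,-0.06,-0.38],"xyz":[-0.05,0.34,0.05],"gripper":0.9}]'
python3 -m inch '[{"dr":[-0.24,-0.06,-0.38],"xyz":[-0.05,0.34,0.05],"gripper":0.9},{"dr":[-0.24,-0.06,-0.38],"xyz":[-0.05,0.34,0.05],"gripper":0.9},{"dr":[-0.24,-0.06,-0.38],"xyz":[-0.05,0.34,0.05],"gripper":0.9},{"dr":[-0.24,-0.06,-0.38],"xyz":[-0.05,0.34,0.05],"gripper":0.9},{"dr":[-0.24,-0.06,-0.38],"xyz":[-0.05,0.34,0.05],"gripper":0.9},{"dr":[-0.24,-0.06,-0.38],"xyz":[-0.05,0.34,0.05],"gripper":0.9},{"dr":[-0.24,-0.06,-0.38],"xyz":[-0.05,0.34,0.05],"gripper":0.9},{"dr":[-0.24,-0.06,-0.38],"xyz":[-0.05,0.34,0.05],"gripper":0.9}]'
python3 -m inch '[{"dr":[0,0,0],"xyz":[0,0,0],"gripper":0.9},{"dr":[0,0,0],"xyz":[0,0,0],"gripper":0.9}]'
python3 - <<'E'
from h import *
D=np.radians
im,d,w,st=snap("wrist"); b,g,r=[im[...,k].astype(int) for k in range(3)]; cv2.imwrite("pics/w3.png",im)
m=(d>0)&(b>90)&(b>1.6*r)&(b>1.25*g)&(w[...,2]>.005)&(w[...,2]<.17)&(w[...,1]>.12)&(w[...,1]<.36)&(w[...,0]<.62)
Q=w[m]; print(len(Q),cv2.minAreaRect(Q[:,:2].astype(np.float32)*1000),Q[:,2].max())
B=Q[Q[:,2]>.115]; print(len(B),cv2.minAreaRect(B[:,:2].astype(np.float32)*1000),B.mean(0)); print(st["joints"])
E
```

```text
time_s: 7.5
position: [0.4695, 0.1133, 0.221]
tcp_rot: [-0.113, 0.955, 0.035, 0.273]
ft_force: [-0.2, 0.6, 0.2]
opening: 0.899
finger_force: 0.0
time_s: 8.17
position: [0.4504, 0.2222, 0.2169]
tcp_rot: [-0.26, 0.919, 0.081, 0.285]
ft_force: [-1.1, 0.7, -0.8]
opening: 0.896
finger_force: 0.0
time_s: 8.33
position: [0.4504, 0.2218, 0.2169]
tcp_rot: [-0.259, 0.919, 0.081, 0.285]
ft_force: [-0.3, 0.2, -0.2]
opening: 0.893
finger_force: 0.0
4932 ((489.06488037109375, 246.96168518066406), (148.28004455566406, 53.82842254638672), 31.838594436645508) 0.14868636596142368
1890 ((482.8816223144531, 243.21231079101562), (107.22643280029297, 25.881031036376953), 32.0858154296875) [0.46308562 0.23133905 0.1320987 ]
[-0.81944732 -0.05057173  0.30616085  2.41327994 -0.0459252   0.17572123
  1.65363063]
```

View pics/w3.png

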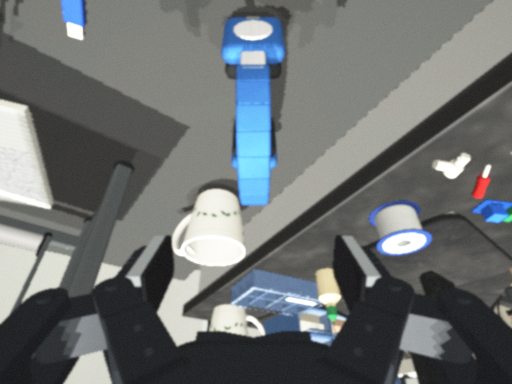

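Run:
```python
from h import *
D=np.radians
yh=D(31.9); hx=np.array([np.cos(yh),np.sin(yh),0]); C=np.array([.488,.2465,0]); lean=D(35)
n=np.array([hx[0]*np.sin(lean),hx[1]*np.sin(lean),-np.cos(lean)])
T=pose(C-.0455*hx+[0,0,.129]+.008*n,yh,lean); plan(T,8)
```

```text
8 rows dr [-0.006 -0.013 -0.01 ] xyz [0.158 0.004 0.25 ] mid [0.452 0.223 0.17 ]
```

```bash
python3 -m inch '[{"dr":[0,0,0],"xyz":[0.16,0,0.25],"gripper":0.9},{"dr":[0,0,0],"xyz":[0.16,0,0.25],"gripper":0.9},{"dr":[0,0,0],"xyz":[0.16,0,0.25],"gripper":0.9},{"dr":[0,0,0],"xyz":[0.16,0,0.25],"gripper":0.9},{"dr":[0,0,0],"xyz":[0.16,0,0.25],"gripper":0.9},{"dr":[0,0,0],"xyz":[0.16,0,0.25],"gripper":0.9},{"dr":[0,0,0],"xyz":[0.16,0,0.25],"gripper":0.9},{"dr":[0,0,0],"xyz":[0.16,0,0.25],"gripper":0.9}]'
python3 -m inch '[{"dr":[0,0,0],"xyz":[0,0,0],"gripper":0.5},{"dr":[0,0,0],"xyz":[0,0,0],"gripper":0.4},{"dr":[0,0,0],"xyz":[0,0,0],"gripper":0.3},{"dr":[0,0,0],"xyz":[0,0,0],"gripper":0.25},{"dr":[0,0,0],"xyz":[0,0,0],"gripper":0.2},{"dr":[0,0,0],"xyz":[0,0,0],"gripper":0},{"dr":[0,0,0],"xyz":[0,0,0],"gripper":0},{"dr":[0,0,0],"xyz":[0,0,0],"gripper":0}]' 50
python3 - <<'E'
from h import *
print(sense()["joints"])
E
```

```text
time_s: 9.05
position: [0.4575, 0.221, 0.1648]
tcp_rot: [-0.263, 0.924, 0.085, 0.263]
ft_force: [0.4, -0.5, 0.6]
opening: 0.897
finger_force: 0.0
time_s: 9.72
position: [0.4571, 0.2211, 0.1649]
tcp_rot: [-0.263, 0.924, 0.085, 0.263]
ft_force: [0.1, 0.1, -0.4]
opening: 0.0
finger_force: 0.0
[-1.09668718  0.09074802  0.66228424  2.43636298 -1.04186473  0.14879571
  2.67360077]
```

Reach was limited (J4, J6), and the fingers closed on air above the band. I reopen and use a smaller lean of 20°.

Run:
```python
from h import *
D=np.radians
yh=D(31.9); hx=np.array([np.cos(yh),np.sin(yh),0]); C=np.array([.488,.2465,0]); lean=D(20)
n=np.array([hx[0]*np.sin(lean),hx[1]*np.sin(lean),-np.cos(lean)])
T=pose(C-.0455*hx+[0,0,.129]+.008*n,yh,lean); A=T.copy(); A[2,3]+=.06; plan(A,8); plan(T,6,A)
```

```text
8 rows dr [ 0.026  0.302 -0.007] xyz [-0.015  0.017 -0.051] mid [0.454 0.222 0.173]
6 rows dr [-0. -0. -0.] xyz [0.086 0.    0.235] mid [0.452 0.224 0.151]
```

```bash
python3 -m inch '[{"dr":[0.03,0.3,0],"xyz":[-0.02,0.02,-0.05],"gripper":0.8},{"dr":[0.03,0.3,0],"xyz":[-0.02,0.02,-0.05],"gripper":0.8},{"dr":[0.03,0.3,0],"xyz":[-0.02,0.02,-0.05],"gripper":0.8},{"dr":[0.03,0.3,0],"xyz":[-0.02,0.02,-0.05],"gripper":0.8},{"dr":[0.03,0.3,0],"xyz":[-0.02,0.02,-0.05],"gripper":0.8},{"dr":[0.03,0.3,0],"xyz":[-0.02,0.02,-0.05],"gripper":0.8},{"dr":[0.03,0.3,0],"xyz":[-0.02,0.02,-0.05],"gripper":0.8},{"dr":[0.03,0.3,0],"xyz":[-0.02,0.02,-0.05],"gripper":0.8}]'
python3 -m inch '[{"dr":[0,0,0],"xyz":[0,0,0],"gripper":0.8},{"dr":[0,0,0],"xyz":[0,0,0],"gripper":0.8},{"dr":[0,0,0],"xyz":[0,0,0],"gripper":0.8}]'
python3 - <<'E'
from h import *
D=np.radians
print(sense()["joints"])
yh=D(31.9); hx=np.array([np.cos(yh),np.sin(yh),0]); C=np.array([.488,.2465,0]); lean=D(20)
n=np.array([hx[0]*np.sin(lean),hx[1]*np.sin(lean),-np.cos(lean)])
T=pose(C-.0455*hx+[0,0,.129]+.008*n,yh,lean); plan(T,6)
E
```

```text
time_s: 10.38
position: [0.4524, 0.226, 0.1818]
tcp_rot: [-0.268, 0.947, 0.048, 0.17]
ft_force: [-0.5, 0.1, 0.6]
opening: 0.802
finger_force: 0.0
time_s: 10.63
position: [0.4521, 0.2256, 0.1812]
tcp_rot: [-0.268, 0.947, 0.049, 0.17]
ft_force: [-0.3, 0.3, 0.3]
opening: 0.797
finger_force: 0.0
[-1.46713928  0.12250203  1.03470032  2.29467498 -0.32731824  0.44848979
  1.93938697]
6 rows dr [-0.002  0.012 -0.01 ] xyz [ 0.091 -0.005  0.232] mid [0.452 0.225 0.151]
```

```bash
python3 -m inch '[{"dr":[0,0,0],"xyz":[0.09,0,0.23],"gripper":0.8},{"dr":[0,0,0],"xyz":[0.09,0,0.23],"gripper":0.8},{"dr":[0,0,0],"xyz":[0.09,0,0.23],"gripper":0.8},{"dr":[0,0,0],"xyz":[0.09,0,0.23],"gripper":0.8},{"dr":[0,0,0],"xyz":[0.09,0,0.23],"gripper":0.8},{"dr":[0,0,0],"xyz":[0.09,0,0.23],"gripper":0.8},{"dr":[0,0,0],"xyz":[0,0,0],"gripper":0.8}]'
python3 - <<'E'
from h import *
st=sense(); print(st["joints"])
im,d,w,st=snap("wrist"); b,g,r=[im[...,k].astype(int) for k in range(3)]; cv2.imwrite("pics/w4.png",im)
m=(d>0)&(b>90)&(b>1.6*r)&(b>1.25*g)&(w[...,2]>.005)&(w[...,2]<.17)&(w[...,1]>.12)&(w[...,1]<.36)&(w[...,0]<.62)
Q=w[m]; print(len(Q),cv2.minAreaRect(Q[:,:2].astype(np.float32)*1000),Q[:,2].max())
E
```

```text
time_s: 11.22
position: [0.4502, 0.2241, 0.1204]
tcp_rot: [-0.268, 0.947, 0.048, 0.169]
ft_force: [-0.3, -0.6, 0.4]
opening: 0.803
finger_force: 0.0
[-1.19794039  0.26014731  0.77193063  2.33834194 -0.69066908  0.3282971
  2.27270222]
7176 ((489.0601806640625, 246.31234741210938), (147.38612365722656, 53.562828063964844), 31.65084457397461) 0.14790606957444402
```

```bash
python3 -m inch '[{"dr":[0,0,0],"xyz":[0,0,0],"gripper":0.6},{"dr":[0,0,0],"xyz":[0,0,0],"gripper":0.5},{"dr":[0,0,0],"xyz":[0,0,0],"gripper":0.4},{"dr":[0,0,0],"xyz":[0,0,0],"gripper":0.35},{"dr":[0,0,0],"xyz":[0,0,0],"gripper":0.3},{"dr":[0,0,0],"xyz":[0,0,0],"gripper":0.2},{"dr":[0,0,0],"xyz":[0,0,0],"gripper":0},{"dr":[0,0,0],"xyz":[0,0,0],"gripper":0}]' 60
python3 -m inch '[{"dr":[0,0,0],"xyz":[0,0,0],"gripper":0},{"dr":[0,0,0],"xyz":[0,0,0],"gripper":0}]' 70
```

```text
time_s: 11.93
position: [0.4516, 0.2254, 0.1224]
tcp_rot: [-0.268, 0.947, 0.049, 0.17]
ft_force: [0.5, 0.1, -0.3]
opening: -0.001
finger_force: 0.0
time_s: 12.1
position: [0.4517, 0.2253, 0.1223]
tcp_rot: [-0.268, 0.947, 0.049, 0.17]
ft_force: [-0.3, -0.1, 0.5]
opening: -0.001
finger_force: 0.0
```

Run:
```python
from h import *
a=cv2.imread("pics/w4.png"); im,d,w,st=snap("wrist"); s,_,_,_=snap("scene")
c=cv2.resize(s[170:250,160:240],(384,384),interpolation=cv2.INTER_CUBIC)
v=np.hstack([cv2.resize(im,(400,300)),c[42:342,:384]]); cv2.imwrite("pics/v5.png",v)
```

```text
(no output)
```

View pics/v5.png

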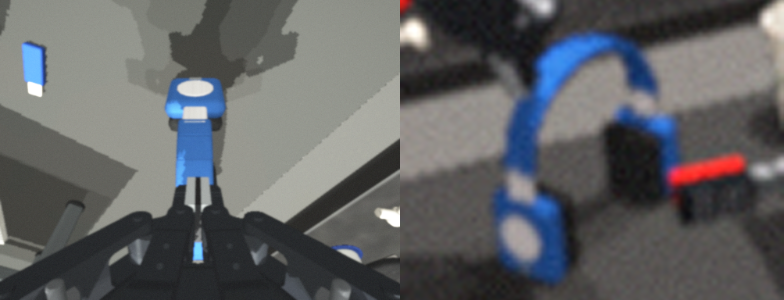

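Run:
```python
from h import *
im,d,w,st=snap("wrist"); T=cur(); Ti=np.linalg.inv(T)
t=(w-T[:3,3])@T[:3,:3]
for v in range(200,300,8):
    print(v,[ (u,im[v,u].tolist(),np.round(t[v,u]*1000).astype(int).tolist(),np.round(w[v,u]*1000).astype(int).tolist()) for u in (226,236,244,253,262)])
```

```text
200 [(226, [174, 116, 79], [16, -14, 1], [446, 205, 116]), (236, [195, 119, 65], [17, -9, 0], [443, 210, 116]), (244, [183, 113, 61], [17, -4, 0], [441, 213, 117]), (253, [187, 113, 63], [17, 1, 0], [438, 218, 117]), (262, [190, 116, 66], [17, 5, 0], [436, 222, 116])]
208 [(226, [220, 146, 91], [12, -14, -1], [449, 207, 119]), (236, [227, 144, 79], [13, -9, -2], [445, 211, 120]), (244, [197, 122, 67], [13, -4, -3], [443, 215, 120]), (253, [205, 127, 69], [13, 1, -3], [440, 219, 120]), (262, [198, 124, 68], [13, 5, -2], [438, 223, 120])]
216 [(226, [230, 153, 93], [9, -14, -4], [451, 208, 123]), (236, [231, 151, 82], [9, -9, -4], [448, 213, 123]), (244, [204, 126, 68], [9, -4, -5], [445, 216, 123]), (253, [207, 129, 72], [9, 1, -4], [443, 221, 123]), (262, [202, 124, 66], [9, 5, -3], [441, 225, 122])]
224 [(226, [236, 163, 97], [5, -14, -6], [453, 210, 126]), (236, [206, 128, 71], [5, -9, -6], [450, 214, 126]), (244, [205, 127, 72], [5, -4, -7], [448, 218, 127]), (253, [200, 122, 66], [5, 1, -6], [445, 222, 126]), (262, [207, 128, 70], [5, 5, -6], [443, 226, 126])]
232 [(226, [239, 16
[... 1720 characters left out ...]
 181]), (244, [44, 43, 41], [11, -3, -67], [424, 205, 181]), (253, [58, 57, 56], [2, 1, -53], [434, 215, 172]), (262, [40, 39, 37], [11, 4, -67], [421, 211, 181])]
288 [(226, [46, 44, 42], [12, -8, -73], [425, 199, 186]), (236, [45, 42, 38], [12, -5, -73], [423, 202, 186]), (244, [42, 39, 36], [11, -2, -71], [423, 205, 185]), (253, [52, 52, 51], [71, 1, -159], [348, 162, 246]), (262, [45, 43, 40], [9, 4, -69], [422, 211, 184])]
296 [(226, [41, 38, 37], [16, -7, -83], [418, 196, 195]), (236, [42, 42, 38], [16, -4, -83], [416, 198, 195]), (244, [41, 38, 37], [9, -2, -73], [424, 205, 188]), (253, [127, 127, 125], [-6, 1, -53], [441, 219, 174]), (262, [49, 47, 44], [7, 4, -70], [423, 212, 186])]
```

```bash
python3 -m inch '[{"dr":[0,0,0],"xyz":[0,0,-0.3],"gripper":0},{"dr":[0,0,0],"xyz":[0,0,-0.3],"gripper":0},{"dr":[0,0,0],"xyz":[0,0,-0.3],"gripper":0},{"dr":[0,0,0],"xyz":[0,0,0],"gripper":0}]'
cat > tip.py <<'E'
from h import *
im,d,w,st=snap("wrist"); T=cur(); t=(w-T[:3,3])@T[:3,:3]*1000
m=(d>0)&(t[...,2]>-75)&(t[...,2]<40)&(abs(t[...,0])<16)
print("open",st["opening"],"pos",st["position"])
for lo in range(-60,32,6):
    k=m&(t[...,2]>=lo)&(t[...,2]<lo+6)
    if k.sum(): q=t[k]; print(lo,k.sum(),"x",q[:,0].min().round(),q[:,0].max().round(),"y",np.unique(q[:,1].round()).astype(int)[[0,-1]], im[k].mean(0).round())
E
python3 tip.py
python3 -m inch '[{"dr":[0,0,0],"xyz":[0,0,0],"gripper":0.4},{"dr":[0,0,0],"xyz":[0,0,0],"gripper":0.4},{"dr":[0,0,0],"xyz":[0,0,0],"gripper":0.4},{"dr":[0,0,0],"xyz":[0,0,0],"gripper":0.4}]'
python3 tip.py
```

```text
time_s: 12.58
position: [0.4413, 0.2191, 0.1573]
tcp_rot: [-0.268, 0.947, 0.049, 0.171]
ft_force: [-0.4, 0.9, 0.2]
opening: 0.004
finger_force: 0.0
open 0.003945758269672089 pos [0.44134591 0.21907196 0.1573398 ]
-60 540 x -11.0 13.0 y [-21  22] [81. 80. 78.]
-54 486 x -12.0 11.0 y [-13  14] [117. 117. 115.]
-48 419 x 5.0 11.0 y [-13  14] [98. 98. 95.]
-42 394 x 5.0 11.0 y [-13  14] [95. 95. 92.]
-36 355 x 5.0 11.0 y [-13  14] [96. 95. 92.]
-30 301 x 5.0 11.0 y [-13  14] [105. 101.  96.]
-24 114 x 5.0 10.0 y [-11  12] [186. 154. 123.]
18 10 x -16.0 -7.0 y [-12  10] [251. 220. 137.]
24 1068 x -16.0 9.0 y [-15  10] [252. 210. 121.]
30 706 x -0.0 16.0 y [-15  11] [241. 173.  96.]
time_s: 12.97
position: [0.441, 0.2184, 0.1556]
tcp_rot: [-0.268, 0.947, 0.048, 0.17]
ft_force: [-0.6, 0.7, -0.1]
opening: 0.402
finger_force: 0.0
open 0.4023329061824374 pos [0.44102642 0.21838793 0.15560793]
-60 847 x -12.0 13.0 y [-38  40] [82. 81. 79.]
-54 660 x -13.0 11.0 y [-23  25] [98. 99. 98.]
-48 612 x -12.0 11.0 y [-30  31] [80. 80. 78.]
-42 525 x -12.0 11.0 y [-30  32] [79. 80. 78.]
-36 488 x -12.0 11.0 y [-30  32] [79. 79. 77.]
-30 403 x -12.0 11.0 y [-30  32] [80. 80. 79.]
-24 222 x -12.0 11.0 y [-29  29] [89. 92. 91.]
-18 15 x -10.0 7.0 y [-16  18] [83. 86. 87.]
18 198 x -16.0 -4.0 y [-12  11] [255. 226. 131.]
24 1189 x -16.0 9.0 y [-14  12] [251. 205. 115.]
30 686 x 2.0 16.0 y [-14  12] [244. 179. 100.]
```

The finger tips, seen by the wrist camera, end about 20 mm behind the reported TCP, not 11 mm ahead of it. That explains the miss, so I go about 30 mm deeper.

Run:
```python
from h import *
D=np.radians
yh=D(31.8); hx=np.array([np.cos(yh),np.sin(yh),0]); C=np.array([.4885,.2465,0]); lean=D(20)
n=np.array([hx[0]*np.sin(lean),hx[1]*np.sin(lean),-np.cos(lean)])
T=pose(C-.0455*hx+[0,0,.129]+.036*n,yh,lean); plan(T,8); print(T[:3,3])
```

```text
8 rows dr [-0.002  0.009 -0.005] xyz [ 0.001 -0.003  0.201] mid [0.451 0.224 0.125]
[0.46029438 0.22901177 0.09517107]
```

```bash
python3 -m inch '[{"dr":[0,0,0],"xyz":[0,0,0],"gripper":0.75},{"dr":[0,0,0],"xyz":[0,0,0],"gripper":0.75},{"dr":[0,0,0],"xyz":[0,0,0],"gripper":0.75},{"dr":[0,0,0],"xyz":[0,0,0.2],"gripper":0.75},{"dr":[0,0,0],"xyz":[0,0,0.2],"gripper":0.75},{"dr":[0,0,0],"xyz":[0,0,0.2],"gripper":0.75},{"dr":[0,0,0],"xyz":[0,0,0.2],"gripper":0.75},{"dr":[0,0,0],"xyz":[0,0,0.2],"gripper":0.75}]'
python3 -m inch '[{"dr":[0,0,0],"xyz":[0,0,0.2],"gripper":0.75},{"dr":[0,0,0],"xyz":[0,0,0.2],"gripper":0.75},{"dr":[0,0,0],"xyz":[0,0,0.2],"gripper":0.75},{"dr":[0,0,0],"xyz":[0,0,0],"gripper":0.6},{"dr":[0,0,0],"xyz":[0,0,0],"gripper":0.5},{"dr":[0,0,0],"xyz":[0,0,0],"gripper":0.45},{"dr":[0,0,0],"xyz":[0,0,0],"gripper":0.4},{"dr":[0,0,0],"xyz":[0,0,0],"gripper":0.35}]'
python3 -m inch '[{"dr":[0,0,0],"xyz":[0,0,0],"gripper":0.3},{"dr":[0,0,0],"xyz":[0,0,0],"gripper":0.25},{"dr":[0,0,0],"xyz":[0,0,0],"gripper":0.2},{"dr":[0,0,0],"xyz":[0,0,0],"gripper":0.1},{"dr":[0,0,0],"xyz":[0,0,0],"gripper":0}]' 60
```

```text
time_s: 13.68
position: [0.453, 0.2262, 0.1181]
tcp_rot: [-0.268, 0.947, 0.049, 0.17]
ft_force: [-0.0, 0.4, 0.4]
opening: 0.751
finger_force: 0.0
time_s: 14.35
position: [0.4601, 0.2306, 0.0965]
tcp_rot: [-0.268, 0.947, 0.049, 0.171]
ft_force: [-0.4, -0.4, -0.0]
opening: 0.348
finger_force: 0.2
time_s: 14.77
position: [0.4602, 0.2304, 0.0966]
tcp_rot: [-0.268, 0.947, 0.049, 0.171]
ft_force: [-1.8, -1.5, 6.1]
opening: 0.286
finger_force: 58.4
```

Gripped (opening 0.286, 58 N). Next I plan the lift, yaw and insertion.

```bash
cat >> h.py <<'E'
def hs(p,yaw,pitch=0.):  # headset pose, pitch>0: far end up
    T=np.eye(4);T[:3,:3]=R.from_euler('z',yaw).as_matrix()@R.from_euler('y',-pitch).as_matrix();T[:3,3]=p;return T
E
python3 - <<'E'
from h import *
D=np.radians; T=cur(); H0=hs([.4885,.2465,0],D(31.8)); X=np.linalg.inv(H0)@T; np.save("X.npy",X)
L=hs([.4885,.2465,.16],D(31.8))@X; W1=hs(S(-.11,.06,.195),YAW)@X; W2=hs(S(.02,.06,.18),YAW,D(15))@X; W3=hs(S(.02,.06,.045),YAW)@X
plan(L,8,T); plan(W1,12,L); plan(W2,12,W1); plan(W3,16,W2)
for A in(L,W1,W2,W3): print(A[:3,3].round(3))
E
```

```text
8 rows dr [ 0. -0. -0.] xyz [-0.175  0.001 -0.469] mid [0.46  0.23  0.177]
12 rows dr [ 0.211 -0.001  0.565] xyz [-0.01  -0.352 -0.074] mid [0.491 0.152 0.274]
12 rows dr [-0.001 -0.25   0.   ] xyz [-0.171  0.001  0.151] mid [0.548 0.064 0.275]
16 rows dr [ 0.001  0.187 -0.   ] xyz [ 0.059 -0.     0.188] mid [0.617 0.059 0.204]
[0.46  0.23  0.257]
[0.496 0.068 0.292]
[0.601 0.06  0.265]
[0.625 0.058 0.142]
```

```bash
python3 -m inch '[{"dr":[0,0,0],"xyz":[-0.08,0,-0.2],"gripper":0},{"dr":[0,0,0],"xyz":[-0.18,0,-0.47],"gripper":0},{"dr":[0,0,0],"xyz":[-0.18,0,-0.47],"gripper":0},{"dr":[0,0,0],"xyz":[-0.18,0,-0.47],"gripper":0},{"dr":[0,0,0],"xyz":[-0.18,0,-0.47],"gripper":0},{"dr":[0,0,0],"xyz":[-0.18,0,-0.47],"gripper":0},{"dr":[0,0,0],"xyz":[-0.18,0,-0.47],"gripper":0},{"dr":[0,0,0],"xyz":[-0.18,0,-0.47],"gripper":0}]' 70
python3 -m inch '[{"dr":[0,0,0],"xyz":[-0.09,0,-0.25],"gripper":0},{"dr":[0,0,0],"xyz":[0,0,0],"gripper":0},{"dr":[0,0,0],"xyz":[0,0,0],"gripper":0}]'
python3 - <<'E'
from h import *
D=np.radians; X=np.load("X.npy"); print(sense()["joints"])
W1=hs(S(-.11,.06,.195),YAW)@X; plan(W1,14)
E
```

```text
time_s: 15.43
position: [0.4608, 0.2304, 0.2454]
tcp_rot: [-0.268, 0.947, 0.047, 0.169]
ft_force: [-0.2, 0.3, -1.3]
opening: 0.286
finger_force: 68.9
time_s: 15.68
position: [0.4606, 0.2315, 0.256]
tcp_rot: [-0.268, 0.947, 0.05, 0.17]
ft_force: [0.6, -0.4, -2.6]
opening: 0.288
finger_force: 69.0
[-1.67895051 -0.10074611  1.14137758  2.19419739  0.13200075  0.63700529
  1.5078854 ]
14 rows dr [ 0.182 -0.002  0.485] xyz [-0.009 -0.303 -0.065] mid [0.491 0.153 0.274]
```

```bash
python3 -m inch '[{"dr":[0.18,0,0.48],"xyz":[-0.01,-0.3,-0.06],"gripper":0},{"dr":[0.18,0,0.48],"xyz":[-0.01,-0.3,-0.06],"gripper":0},{"dr":[0.18,0,0.48],"xyz":[-0.01,-0.3,-0.06],"gripper":0},{"dr":[0.18,0,0.48],"xyz":[-0.01,-0.3,-0.06],"gripper":0},{"dr":[0.18,0,0.48],"xyz":[-0.01,-0.3,-0.06],"gripper":0},{"dr":[0.18,0,0.48],"xyz":[-0.01,-0.3,-0.06],"gripper":0},{"dr":[0.18,0,0.48],"xyz":[-0.01,-0.3,-0.06],"gripper":0}]'
python3 -m inch '[{"dr":[0.18,0,0.48],"xyz":[-0.01,-0.3,-0.06],"gripper":0},{"dr":[0.18,0,0.48],"xyz":[-0.01,-0.3,-0.06],"gripper":0},{"dr":[0.18,0,0.48],"xyz":[-0.01,-0.3,-0.06],"gripper":0},{"dr":[0.18,0,0.48],"xyz":[-0.01,-0.3,-0.06],"gripper":0},{"dr":[0.18,0,0.48],"xyz":[-0.01,-0.3,-0.06],"gripper":0},{"dr":[0.18,0,0.48],"xyz":[-0.01,-0.3,-0.06],"gripper":0},{"dr":[0.18,0,0.48],"xyz":[-0.01,-0.3,-0.06],"gripper":0},{"dr":[0,0,0],"xyz":[0,0,0],"gripper":0}]'
python3 - <<'E'
from h import *
D=np.radians; X=np.load("X.npy"); print(sense()["joints"])
W1=hs(S(-.11,.06,.195),YAW)@X; W2=hs(S(.02,.06,.18),YAW,D(15))@X; plan(W1,4); plan(W2,12)
H=cur()@np.linalg.inv(X); print("expect H",H.round(3))
im,d,w,st=snap("top"); im2,d2,w2,_=snap("scene")
for im_,d_,w_ in((im,d,w),(im2,d2,w2)):
    b,g,r=[im_[...,k].astype(int) for k in range(3)]
    m=(d_>0)&(b>90)&(b>1.6*r)&(b>1.25*g)&(w_[...,2]>.15)&(w_[...,2]<.36)&(abs(w_[...,1])<.2)&(w_[...,0]<.75)&(w_[...,0]>.35)
    q=(w_[m]-H[:3,3])@H[:3,:3]*1000; print(len(q),np.percentile(q,[1,50,99],axis=0).round())
cv2.imwrite("pics/v6.png",np.hstack([im[120:320,180:380],im2[130:330,150:350]]).repeat(2,0).repeat(2,1))
E
```

```text
time_s: 16.27
position: [0.4914, 0.152, 0.2712]
tcp_rot: [-0.116, 0.978, 0.019, 0.174]
ft_force: [0.6, -0.6, -2.0]
opening: 0.285
finger_force: 69.1
time_s: 16.93
position: [0.4968, 0.0677, 0.2881]
tcp_rot: [0.038, 0.984, -0.009, 0.175]
ft_force: [-1.0, 0.2, -2.6]
opening: 0.287
finger_force: 69.0
[-1.32963063 -0.18665273  0.96772872  2.16649995  0.42368678  0.79775222
  0.89254267]
4 rows dr [-0.01  -0.011  0.01 ] xyz [-0.     0.001 -0.023] mid [0.496 0.068 0.29 ]
12 rows dr [-0.004 -0.254  0.004] xyz [-0.173  0.001  0.143] mid [0.548 0.064 0.273]
expect H [[ 0.997  0.075  0.004  0.529]
 [-0.075  0.997  0.004  0.064]
 [-0.004 -0.004  1.     0.191]
 [ 0.     0.     0.     1.   ]]
54 [[-78.   9.   9.]
 [-74.  19.  45.]
 [-67.  25.  66.]]
495 [[-73. -29.  10.]
 [ -8. -12.  88.]
 [ 71.  15. 148.]]
```

View pics/v6.png

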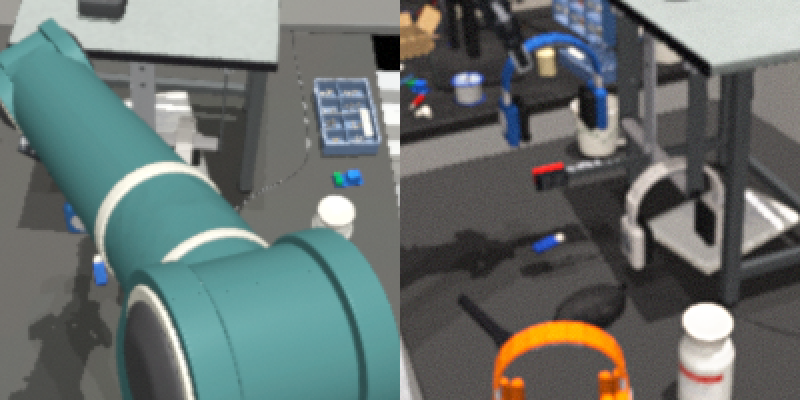

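The headset hangs level in the grip as expected and the hanger is out. I check how far out before inserting.

Run:
```python
from h import *
z=np.load("scene.npz"); im,d,w=z["im"].astype(int),z["d"],z["w"]; b,g,r=im[...,0],im[...,1],im[...,2]
q=(w-O)@np.c_[SX,SY,[0,0,1]]*1000
m=(d>0)&(r>110)&(r>2*g)&(r>2*b)&(q[...,2]>130)&(q[...,2]<190)&(abs(q[...,1])<50)&(abs(q[...,0]+130)<60)
print("red",m.sum(),np.percentile(q[m],[2,50,98],axis=0).round())
m=(d>0)&(b>120)&(abs(b-r)<50)&(q[...,2]>155)&(q[...,2]<185)&(q[...,1]<-35)&(q[...,1]>-95)&(abs(q[...,0]-20)<60)
print("white",m.sum(),np.percentile(q[m],[2,50,98],axis=0).round())
```

```text
red 37 [[-159.   -6.  166.]
 [-138.    5.  168.]
 [-118.    9.  171.]]
white 206 [[-25. -91. 156.]
 [  8. -71. 169.]
 [ 70. -53. 177.]]
```

```bash
python3 -m inch '[{"dr":[0,-0.25,0],"xyz":[-0.17,0,0.13],"gripper":0},{"dr":[0,-0.25,0],"xyz":[-0.17,0,0.13],"gripper":0},{"dr":[0,-0.25,0],"xyz":[-0.17,0,0.13],"gripper":0},{"dr":[0,-0.25,0],"xyz":[-0.17,0,0.14],"gripper":0},{"dr":[0,-0.25,0],"xyz":[-0.17,0,0.14],"gripper":0},{"dr":[0,-0.25,0],"xyz":[-0.17,0,0.14],"gripper":0}]'
python3 -m inch '[{"dr":[0,-0.25,0],"xyz":[-0.17,0,0.14],"gripper":0},{"dr":[0,-0.25,0],"xyz":[-0.17,0,0.14],"gripper":0},{"dr":[0,-0.25,0],"xyz":[-0.17,0,0.14],"gripper":0},{"dr":[0,-0.25,0],"xyz":[-0.17,0,0.14],"gripper":0},{"dr":[0,-0.25,0],"xyz":[-0.17,0,0.14],"gripper":0},{"dr":[0,-0.25,0],"xyz":[-0.17,0,0.14],"gripper":0},{"dr":[0,0,0],"xyz":[0,0,0],"gripper":0},{"dr":[0,0,0],"xyz":[0,0,0],"gripper":0}]'
python3 - <<'E'
from h import *
D=np.radians; X=np.load("X.npy"); print(sense()["joints"])
H=cur()@np.linalg.inv(X); print(((H[:3,3]-O)@np.c_[SX,SY,[0,0,1]]).round(4), R.from_matrix(H[:3,:3]).as_euler('zyx',degrees=True).round(1))
W3=hs(S(.02,.06,.045),YAW)@X; plan(W3,16)
E
```

```text
time_s: 17.53
position: [0.5478, 0.0667, 0.2753]
tcp_rot: [0.035, 0.97, -0.01, 0.241]
ft_force: [-0.4, -0.1, -2.3]
opening: 0.283
finger_force: 69.0
time_s: 18.2
position: [0.5994, 0.0623, 0.2675]
tcp_rot: [0.035, 0.952, -0.013, 0.303]
ft_force: [0.5, -1.1, -2.1]
opening: 0.288
finger_force: 69.1
[-1.29155045  0.07386785  1.09982818  2.19652882  0.31461685  0.3332417
  1.01784175]
[0.0176 0.0622 0.1825] [ -4.2 -14.8  -1.4]
16 rows dr [-0.001  0.186  0.006] xyz [ 0.058 -0.003  0.193] mid [0.616 0.06  0.205]
```

```bash
python3 -m inch '[{"dr":[0,0.18,0],"xyz":[0.06,0,0.19],"gripper":0},{"dr":[0,0.18,0],"xyz":[0.06,0,0.19],"gripper":0},{"dr":[0,0.18,0],"xyz":[0.06,0,0.19],"gripper":0},{"dr":[0,0.18,0],"xyz":[0.06,0,0.19],"gripper":0},{"dr":[0,0.18,0],"xyz":[0.06,0,0.19],"gripper":0},{"dr":[0,0.18,0],"xyz":[0.06,0,0.19],"gripper":0},{"dr":[0,0.18,0],"xyz":[0.06,0,0.19],"gripper":0},{"dr":[0,0.18,0],"xyz":[0.06,0,0.19],"gripper":0}]'
python3 -m inch '[{"dr":[0,0.18,0],"xyz":[0.06,0,0.19],"gripper":0},{"dr":[0,0.18,0],"xyz":[0.06,0,0.19],"gripper":0},{"dr":[0,0.18,0],"xyz":[0.06,0,0.19],"gripper":0},{"dr":[0,0.18,0],"xyz":[0.06,0,0.19],"gripper":0},{"dr":[0,0.18,0],"xyz":[0.06,0,0.19],"gripper":0},{"dr":[0,0.18,0],"xyz":[0.06,0,0.19],"gripper":0},{"dr":[0,0.18,0],"xyz":[0.06,0,0.19],"gripper":0},{"dr":[0,0.18,0],"xyz":[0.06,0,0.19],"gripper":0}]'
python3 -m inch '[{"dr":[0,0,0],"xyz":[0,0,0],"gripper":0},{"dr":[0,0,0],"xyz":[0,0,0],"gripper":0}]'
python3 - <<'E'
from h import *
D=np.radians; X=np.load("X.npy")
H=cur()@np.linalg.inv(X); print(((H[:3,3]-O)@np.c_[SX,SY,[0,0,1]]).round(4), R.from_matrix(H[:3,:3]).as_euler('zyx',degrees=True).round(1))
plan(hs(S(.02,.06,.029),YAW)@X,4)
im,d,w,st=snap("scene"); q=(w-O)@np.c_[SX,SY,[0,0,1]]*1000
b,g,r=[im[...,k].astype(int) for k in range(3)]
m=(d>0)&(b>80)&(b>1.6*r)&(b>1.25*g)&(q[...,2]>20)&(q[...,2]<230)&(abs(q[...,1]-60)<60)&(abs(q[...,0])<110)
Q=q[m]; print(len(Q),np.percentile(Q,[1,50,99],axis=0).round())
cv2.imwrite("pics/v7.png",cv2.resize(im[130:270,200:370],(680,560),interpolation=cv2.INTER_CUBIC))
E
```

```text
time_s: 18.87
position: [0.6159, 0.0615, 0.2063]
tcp_rot: [0.035, 0.969, -0.009, 0.242]
ft_force: [-0.7, -0.1, -1.4]
opening: 0.286
finger_force: 69.1
time_s: 19.53
position: [0.6246, 0.0605, 0.143]
tcp_rot: [0.036, 0.983, -0.007, 0.181]
ft_force: [-0.2, 0.0, -2.0]
opening: 0.286
finger_force: 69.1
time_s: 19.7
position: [0.6245, 0.0599, 0.1432]
tcp_rot: [0.037, 0.983, -0.008, 0.182]
ft_force: [-0.5, -0.1, -2.1]
opening: 0.283
finger_force: 69.1
[0.02   0.0617 0.0469] [-4.1 -0.5 -0.2]
4 rows dr [-0.002  0.025  0.018] xyz [ 0.034 -0.011  0.105] mid [0.625 0.059 0.134]
314 [[-54.  20.  52.]
 [-35.  51. 148.]
 [ 88. 114. 205.]]
```

View pics/v7.png

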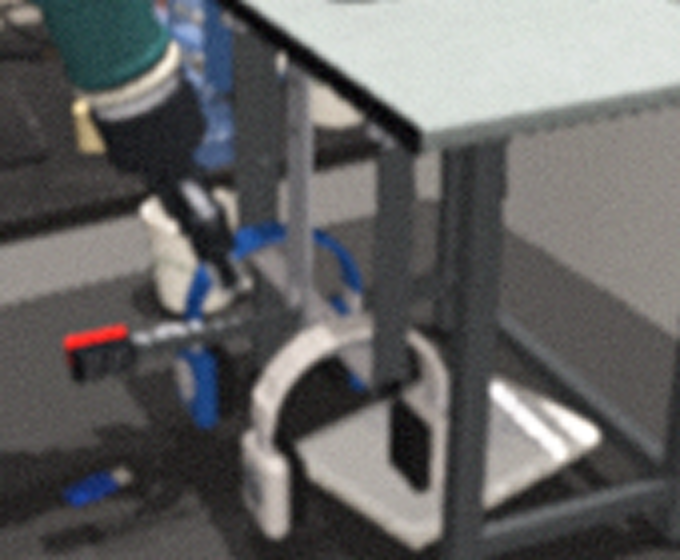

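Blue arches over the free left half of the bar (around (280,260) in the crop) and the white headset is undisturbed. Lowering onto the bar slowly.

```bash
python3 -m inch '[{"dr":[0,0.03,0],"xyz":[0.03,0,0.09],"gripper":0},{"dr":[0,0.03,0],"xyz":[0.03,0,0.09],"gripper":0},{"dr":[0,0.03,0],"xyz":[0.03,0,0.09],"gripper":0},{"dr":[0,0,0],"xyz":[0.02,0,0.05],"gripper":0},{"dr":[0,0,0],"xyz":[0,0,0],"gripper":0},{"dr":[0,0,0],"xyz":[0,0,0],"gripper":0}]'
python3 -m inch '[{"dr":[0,0,0],"xyz":[0.02,0,0.05],"gripper":0},{"dr":[0,0,0],"xyz":[0.01,0,0.04],"gripper":0},{"dr":[0,0,0],"xyz":[0,0,0],"gripper":0}]'
```

```text
time_s: 20.25
position: [0.6249, 0.0601, 0.13]
tcp_rot: [0.037, 0.983, -0.007, 0.178]
ft_force: [0.1, 0.0, -1.9]
opening: 0.285
finger_force: 69.0
time_s: 20.5
position: [0.6254, 0.0602, 0.1265]
tcp_rot: [0.037, 0.983, -0.007, 0.179]
ft_force: [-0.6, -0.0, 0.3]
opening: 0.289
finger_force: 69.4
```

```bash
python3 -m inch '[{"dr":[0,0,0],"xyz":[0.005,0,0.015],"gripper":0},{"dr":[0,0,0],"xyz":[0,0,0],"gripper":0},{"dr":[0,0,0],"xyz":[0,0,0],"gripper":0}]' 20
python3 -m inch '[{"dr":[0,0,0],"xyz":[0,0,0],"gripper":0.29},{"dr":[0,0,0],"xyz":[0,0,0],"gripper":0.3},{"dr":[0,0,0],"xyz":[0,0,0],"gripper":0.33},{"dr":[0,0,0],"xyz":[0,0,0],"gripper":0.37},{"dr":[0,0,0],"xyz":[0,0,0],"gripper":0.45},{"dr":[0,0,0],"xyz":[0,0,0],"gripper":0.55},{"dr":[0,0,0],"xyz":[0,0,0],"gripper":0.6},{"dr":[0,0,0],"xyz":[0,0,0],"gripper":0.6}]'
python3 - <<'E'
from h import *
import time
print(sense()["finger_force"])
im,d,w,st=snap("scene"); q=(w-O)@np.c_[SX,SY,[0,0,1]]*1000
b,g,r=[im[...,k].astype(int) for k in range(3)]
m=(d>0)&(b>80)&(b>1.6*r)&(b>1.25*g)&(q[...,2]>20)&(q[...,2]<230)&(abs(q[...,1]-60)<60)&(abs(q[...,0])<110)
Q=q[m]; print(len(Q),np.percentile(Q,[1,50,99],axis=0).round())
im2,d2,w2,st=snap("wrist"); v=np.hstack([cv2.resize(im[130:270,200:370],(400,330),interpolation=cv2.INTER_CUBIC),cv2.resize(im2,(400,330))]); cv2.imwrite("pics/v8.png",v)
E
```

```text
time_s: 20.75
position: [0.6256, 0.0602, 0.1262]
tcp_rot: [0.037, 0.983, -0.007, 0.179]
ft_force: [-0.1, 0.8, 1.1]
opening: 0.284
finger_force: 69.5
time_s: 21.42
position: [0.6251, 0.0601, 0.1257]
tcp_rot: [0.037, 0.983, -0.007, 0.178]
ft_force: [0.1, 0.1, -0.1]
opening: 0.595
finger_force: 0.0
0.0
276 [[-47.  27.  32.]
 [-31.  51. 133.]
 [ 93.  80. 182.]]
```

View pics/v8.png

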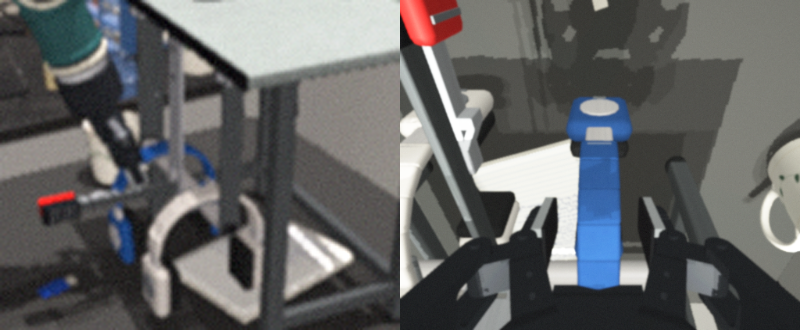

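Both hang: the blue one straight on the left half, let go (force 0). Backing off, then on to the pull.

```bash
python3 -m inch '[{"dr":[0,0,0],"xyz":[0,0,-0.1],"gripper":0.6},{"dr":[0,0,0],"xyz":[0,0,-0.3],"gripper":0.6},{"dr":[0,0,0],"xyz":[0,0,-0.5],"gripper":0.6},{"dr":[0,0,0],"xyz":[0,0,-0.5],"gripper":0.6},{"dr":[0,0,0],"xyz":[0,0,-0.5],"gripper":0.6},{"dr":[0,0,0],"xyz":[0.3,0,-0.5],"gripper":0.6},{"dr":[0,0,0],"xyz":[0.5,0,-0.3],"gripper":0.6},{"dr":[0,0,0],"xyz":[0.5,0,-0.1],"gripper":0.6}]'
python3 - <<'E'
from h import *
D=np.radians
T=off(pose(S(-.143,-.003,.158),YAW,D(25)),.015); A=T.copy(); A[2,3]+=.09
plan(A,8); plan(T,6,A)
E
```

```text
time_s: 22.18
position: [0.5376, 0.0668, 0.2142]
tcp_rot: [0.037, 0.983, -0.006, 0.18]
ft_force: [0.9, 0.4, 0.3]
opening: 0.604
finger_force: 0.0
8 rows dr [ 0.002 -0.108  0.001] xyz [ 0.08  -0.207 -0.102] mid [0.517 0.035 0.225]
6 rows dr [-0.  0. -0.] xyz [0.158 0.    0.34 ] mid [0.497 0.003 0.189]
```

```bash
python3 -m inch '[{"dr":[0,-0.11,0],"xyz":[0.08,-0.21,-0.1],"gripper":0.9},{"dr":[0,-0.11,0],"xyz":[0.08,-0.21,-0.1],"gripper":0.9},{"dr":[0,-0.11,0],"xyz":[0.08,-0.21,-0.1],"gripper":0.9},{"dr":[0,-0.11,0],"xyz":[0.08,-0.21,-0.1],"gripper":0.9},{"dr":[0,-0.11,0],"xyz":[0.08,-0.21,-0.1],"gripper":0.9},{"dr":[0,-0.11,0],"xyz":[0.08,-0.21,-0.1],"gripper":0.9},{"dr":[0,-0.11,0],"xyz":[0.08,-0.21,-0.1],"gripper":0.9},{"dr":[0,-0.11,0],"xyz":[0.08,-0.21,-0.1],"gripper":0.9}]'
python3 -m inch '[{"dr":[0,0,0],"xyz":[0,0,0],"gripper":0.9},{"dr":[0,0,0],"xyz":[0,0,0],"gripper":0.9}]'
python3 - <<'E'
from h import *
D=np.radians; print(sense()["joints"].round(2))
T=off(pose(S(-.143,-.003,.158),YAW,D(25)),.015); plan(T,7)
im,d,w,st=snap("wrist"); q=(w-O)@np.c_[SX,SY,[0,0,1]]*1000; b,g,r=[im[...,k].astype(int) for k in range(3)]
m=(d>0)&(r>110)&(r>2*g)&(r>2*b)&(q[...,2]>130)&(q[...,2]<190); print(m.sum(),np.percentile(q[m],[2,50,98],axis=0).round())
m=(d>0)&(b<70)&(r<70)&(abs(q[...,2]-168)<7)&(abs(q[...,0]+143)<28)&(abs(q[...,1])<30); print(m.sum(),np.percentile(q[m],[2,50,98],axis=0).round())
m=(d>0)&(b>80)&(b>1.6*r)&(b>1.25*g)&(q[...,2]>20)&(q[...,2]<230)&(abs(q[...,1]-60)<60)&(abs(q[...,0])<110); print("blue",np.percentile(q[m],[1,50,99],axis=0).round())
E
```

```text
time_s: 22.85
position: [0.4963, 0.002, 0.2326]
tcp_rot: [0.036, 0.976, -0.008, 0.216]
ft_force: [0.8, 0.3, -0.5]
opening: 0.901
finger_force: 0.0
time_s: 23.02
position: [0.4966, 0.0025, 0.2326]
tcp_rot: [0.037, 0.976, -0.008, 0.216]
ft_force: [0.1, 0.7, 1.3]
opening: 0.899
finger_force: 0.0
[-0.98 -0.1   0.83  2.31  0.35  0.5   1.08]
7 rows dr [ 0.002 -0.001  0.002] xyz [0.134 0.003 0.285] mid [0.497 0.003 0.195]
705 [[-160.    5.  148.]
 [-147.    9.  169.]
 [-120.   13.  171.]]
630 [[-161.  -12.  162.]
 [-147.   -3.  169.]
 [-118.    3.  171.]]
blue [[-47.  40.  34.]
 [-31.  63. 140.]
 [ 91.  88. 177.]]
```

```bash
python3 -m inch '[{"dr":[0,0,0],"xyz":[0.13,0,0.28],"gripper":0.9},{"dr":[0,0,0],"xyz":[0.13,0,0.28],"gripper":0.9},{"dr":[0,0,0],"xyz":[0.13,0,0.28],"gripper":0.9},{"dr":[0,0,0],"xyz":[0.13,0,0.28],"gripper":0.9},{"dr":[0,0,0],"xyz":[0.13,0,0.28],"gripper":0.9},{"dr":[0,0,0],"xyz":[0.13,0,0.28],"gripper":0.9},{"dr":[0,0,0],"xyz":[0.13,0,0.28],"gripper":0.9}]'
python3 -m inch '[{"dr":[0,0,0],"xyz":[0,0,0],"gripper":0.6},{"dr":[0,0,0],"xyz":[0,0,0],"gripper":0.4},{"dr":[0,0,0],"xyz":[0,0,0],"gripper":0.3},{"dr":[0,0,0],"xyz":[0,0,0],"gripper":0},{"dr":[0,0,0],"xyz":[0,0,0],"gripper":0},{"dr":[0,0,0],"xyz":[0,0,0],"gripper":0},{"dr":[0,0,0],"xyz":[0,0,0],"gripper":0}]' 30
```

```text
time_s: 23.65
position: [0.4973, 0.0029, 0.1449]
tcp_rot: [0.036, 0.976, -0.009, 0.216]
ft_force: [-0.3, 0.2, 0.8]
opening: 0.896
finger_force: 0.0
time_s: 24.23
position: [0.4977, 0.0017, 0.1469]
tcp_rot: [0.037, 0.975, -0.008, 0.217]
ft_force: [-2.4, -4.6, 7.7]
opening: 0.205
finger_force: 31.6
```

```bash
python3 -m inch '[{"dr":[0,0,0],"xyz":[-0.03,0,0.01],"gripper":0},{"dr":[0,0,0],"xyz":[-0.06,0,0.03],"gripper":0},{"dr":[0,0,0],"xyz":[-0.1,0,0.047],"gripper":0},{"dr":[0,0,0],"xyz":[-0.1,0,0.047],"gripper":0},{"dr":[0,0,0],"xyz":[-0.1,0,0.047],"gripper":0},{"dr":[0,0,0],"xyz":[-0.1,0,0.047],"gripper":0},{"dr":[0,0,0],"xyz":[-0.1,0,0.047],"gripper":0},{"dr":[0,0,0],"xyz":[-0.1,0,0.047],"gripper":0}]'
python3 -m inch '[{"dr":[0,0,0],"xyz":[-0.1,0,0.047],"gripper":0},{"dr":[0,0,0],"xyz":[-0.1,0,0.047],"gripper":0},{"dr":[0,0,0],"xyz":[-0.1,0,0.047],"gripper":0},{"dr":[0,0,0],"xyz":[-0.1,0,0.047],"gripper":0},{"dr":[0,0,0],"xyz":[-0.1,0,0.047],"gripper":0},{"dr":[0,0,0],"xyz":[-0.1,0,0.047],"gripper":0},{"dr":[0,0,0],"xyz":[-0.1,0,0.047],"gripper":0},{"dr":[0,0,0],"xyz":[-0.1,0,0.047],"gripper":0}]'
```

```text
time_s: 24.9
position: [0.5281, -0.0007, 0.147]
tcp_rot: [0.037, 0.975, -0.009, 0.217]
ft_force: [-2.6, -3.7, 8.3]
opening: 0.203
finger_force: 31.5
time_s: 25.57
position: [0.5634, -0.0034, 0.1469]
tcp_rot: [0.037, 0.975, -0.009, 0.217]
ft_force: [-3.2, -4.3, 7.4]
opening: 0.203
finger_force: 31.4
```

```bash
python3 -m inch '[{"dr":[0,0,0],"xyz":[-0.1,0,0.047],"gripper":0},{"dr":[0,0,0],"xyz":[-0.1,0,0.047],"gripper":0},{"dr":[0,0,0],"xyz":[-0.1,0,0.047],"gripper":0},{"dr":[0,0,0],"xyz":[-0.1,0,0.047],"gripper":0},{"dr":[0,0,0],"xyz":[-0.1,0,0.047],"gripper":0},{"dr":[0,0,0],"xyz":[-0.1,0,0.047],"gripper":0},{"dr":[0,0,0],"xyz":[-0.08,0,0.037],"gripper":0},{"dr":[0,0,0],"xyz":[-0.08,0,0.037],"gripper":0}]'
python3 -m inch '[{"dr":[0,0,0],"xyz":[-0.06,0,0.028],"gripper":0},{"dr":[0,0,0],"xyz":[-0.06,0,0.028],"gripper":0},{"dr":[0,0,0],"xyz":[-0.06,0,0.028],"gripper":0},{"dr":[0,0,0],"xyz":[-0.06,0,0.028],"gripper":0},{"dr":[0,0,0],"xyz":[0,0,0],"gripper":0}]'
```

```text
time_s: 26.23
position: [0.5969, -0.0061, 0.147]
tcp_rot: [0.037, 0.975, -0.009, 0.217]
ft_force: [-3.0, -3.0, 6.4]
opening: 0.2
finger_force: 31.3
time_s: 26.65
position: [0.6045, -0.0066, 0.1465]
tcp_rot: [0.037, 0.976, -0.008, 0.214]
ft_force: [-18.0, -2.8, 21.9]
opening: 0.206
finger_force: 32.8
```

Hit the home stop (force −18 N at x=0.6045, draw-in 107 mm). Releasing while still pressed, then backing off and checking.

```bash
python3 -m inch '[{"dr":[0,0,0],"xyz":[0,0,0],"gripper":0.3},{"dr":[0,0,0],"xyz":[0,0,0],"gripper":0.5},{"dr":[0,0,0],"xyz":[0,0,0],"gripper":0.8},{"dr":[0,0,0],"xyz":[0,0,0],"gripper":0.9},{"dr":[0,0,0],"xyz":[0,0,0],"gripper":0.9},{"dr":[0,0,0],"xyz":[0,0,-0.2],"gripper":0.9},{"dr":[0,0,0],"xyz":[0,0,-0.4],"gripper":0.9},{"dr":[0,0,0],"xyz":[0,0,-0.5],"gripper":0.9}]'
python3 -m inch '[{"dr":[0,0,0],"xyz":[0,0,-0.5],"gripper":0.9},{"dr":[0,0,0],"xyz":[0,0,-0.5],"gripper":0.9},{"dr":[0,0,0],"xyz":[0.2,0,-0.5],"gripper":0.9},{"dr":[0,0,0],"xyz":[0.2,0,-0.2],"gripper":0.9},{"dr":[0,0,0],"xyz":[0,0,0],"gripper":0.9},{"dr":[0,0,0],"xyz":[0,0,0],"gripper":0.9}]'
python3 - <<'E'
from h import *
for n in("wrist","scene"):
    im,d,w,st=snap(n); q=(w-O)@np.c_[SX,SY,[0,0,1]]*1000; b,g,r=[im[...,k].astype(int) for k in range(3)]
    m=(d>0)&(r>110)&(r>2*g)&(r>2*b)&(q[...,2]>130)&(q[...,2]<190)&(abs(q[...,1])<50); print(n,"red",m.sum(),np.percentile(q[m],[2,50,98],axis=0).round() if m.sum() else "")
    m=(d>0)&(b>70)&(b>1.5*r)&(b>1.2*g)&(q[...,2]>20)&(q[...,2]<230)&(abs(q[...,1]-60)<60)&(abs(q[...,0]-130)<110); print("blue",m.sum(),np.percentile(q[m],[1,50,99],axis=0).round() if m.sum() else "")
    if n=="wrist": a=im
cv2.imwrite("pics/v9.png",np.hstack([cv2.resize(im[130:270,200:370],(400,330),interpolation=cv2.INTER_CUBIC),cv2.resize(a,(400,330))]))
E
```

```text
time_s: 27.32
position: [0.5871, -0.0049, 0.1847]
tcp_rot: [0.036, 0.976, -0.009, 0.215]
ft_force: [0.0, -0.2, 1.6]
opening: 0.896
finger_force: 0.0
time_s: 27.82
position: [0.5449, -0.0004, 0.2406]
tcp_rot: [0.036, 0.976, -0.008, 0.216]
ft_force: [0.1, 0.7, -0.0]
opening: 0.9
finger_force: 0.0
wrist red 392 [[-52.   5. 148.]
 [-39.   8. 168.]
 [-12.  12. 170.]]
blue 3154 [[ 60.  40.  34.]
 [ 74.  63. 134.]
 [200.  89. 177.]]
scene red 33 [[-51.  -5. 160.]
 [-35.   5. 168.]
 [-12.   9. 170.]]
blue 334 [[ 60.  35.  30.]
 [ 78.  53. 150.]
 [171.  80. 177.]]
```

View pics/v9.png

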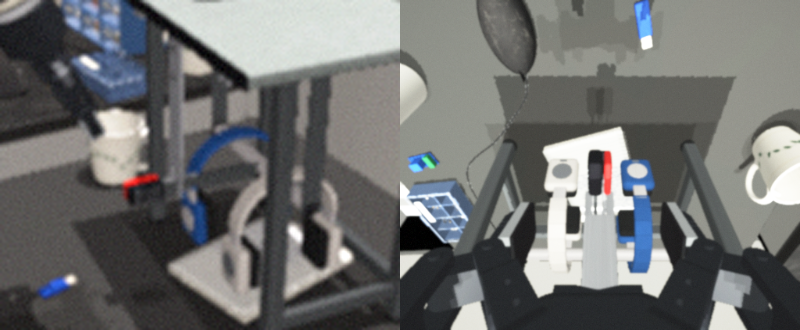

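Run:
```python
from h import *
z=np.load("wrist.npz"); im,d,w=z["im"].astype(int),z["d"],z["w"]; q=(w-O)@np.c_[SX,SY,[0,0,1]]*1000; b,g,r=[im[...,k] for k in range(3)]
m=(d>0)&(b<70)&(r<70)&(abs(q[...,2]-168)<7)&(abs(q[...,0]+33)<28)&(abs(q[...,1])<30); print(m.sum(),np.percentile(q[m],[2,50,98],axis=0).round(1))
m=(d>0)&(r>110)&(r>2*g)&(r>2*b)&(q[...,2]>160)&(q[...,2]<190)&(abs(q[...,1])<50); print(np.percentile(q[m],[2,50,98],axis=0).round(1))
m=(d>0)&(b>150)&(abs(b-r)<40)&(q[...,2]>163)&(q[...,2]<185)&(q[...,1]<-30)&(q[...,1]>-100)&(q[...,0]>50); print("white",np.percentile(q[m],[2,50,98],axis=0).round())
```

```text
485 [[-53.2 -11.  161.9]
 [-31.9  -3.5 169.8]
 [-12.    3.1 171.3]]
[[-52.    5.7 161.1]
 [-34.9   8.6 168.8]
 [-11.7  11.9 170.2]]
white [[ 90. -95. 163.]
 [119. -60. 171.]
 [158. -34. 177.]]
```

```bash
python3 -c "
from plant import hand_in; print(hand_in())"
```

```text
the job is handed in; nothing more can be done
None
```

The job is handed in: the blue headset hangs straight on the left half of the bar, the hanger is home with its paddle sprung out, and the white headset is still on its half; no verdict came back.

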